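Close up a dot-blot manifold and put it on half vacuum

ROBOT

A 6-joint arm with a two-finger parallel gripper is mounted at the origin on the work surface. World frame = base frame: x ahead of the robot, y to its left, z up, the work surface at z = 0. Lengths are in m, angles in rad, forces in N, time in s.
With the tool pointing down it reaches from about 0.35 to 0.775 m from the base axis. Payload 7.3 kg.
Tool frame: the origin (TCP) lies midway between the tips of the shut fingers; the grasp point (between the pads) lies 19 mm behind it (robot.tcp_to_grasp is the distance from the TCP to the grasp point, in m); x points along the fingers, z is the direction in which the jaws open and shut, and the axes are right-handed (so a half turn about x gives the same grasp; the last joint's range is limited). The gripper opens to 92 mm and grips with 3 to 60 N. Pads are 19 mm wide; open, the fingers measure 130 mm over their backs; the gripper's body (75 mm by 190 mm) begins 47 mm behind the grasp point.
Start: joints at [1.049, 0.342, 1.524, -0, 1.275, -0.146], TCP at [0.193, 0.488, 0.227] pointing down, gripper open.
Joint ranges: [-2.53, 2.53], [-0.77, 2.02], [0.04, 2.7], [-1, 4.14], [0.28, 2.66], [-3.11, 3.11]. Speed limits (rad/s): [2.57, 2.57, 3.14, 3.14, 3.14, 3.14].

INTERFACE

Orientations are given as [roll, pitch, yaw] about the fixed x, y, z axes, in that order (R = Rz(yaw) Ry(pitch) Rx(roll)).
In Python, from cell import robot gives the robot as it stands.
- The arm moves only by the tool move_arm, never from a script. Its argument "deltas" is a list of rows, each an object with "dp": the shift along the tool's x, y, z in m, a list of three; "turn": the turn, a rotation vector about the tool's x, y, z in degrees, a list of three. A call has 1 to 10 rows; each row is the pose to reach, as a shift and turn from the pose commanded when the call began, along the tool's axes at that moment; what a row does not reach only later rows make up. A row lasts 1/10 s, in which the tool goes at most 50 mm and 8.59 degrees, less where a joint would pass 70% of its speed; a pose out of reach is approached as far as the arm can. A call with a gripper value outside its range is refused whole. "hand" is the finger opening in m, from 0 to 0.0918, set as the call begins (left out, the last holds). The fingers move at their own pace and stop on an object; "squeeze" is the grip in N (left out, the last holds). Time passes only in rows, so rows that repeat a pose let the fingers close. It gives the time, the measured TCP pose, the force and the opening at its end, in the units of the state.
- robot.observe(): the state, without advancing time (a new reading comes with each control period).
- robot.read_camera(name): name is "scene" or "top"; returns (picture, depth): 400x640x3 uint8, red, green, blue; 400x640 float32, m along the optical axis (not along the pixel's ray), 0 where there is no reading.
- robot.camera_info(name): a dict with "fx", "fy", "cx", "cy" (pixels), "R" (3x3) and "t" (3): a world point X has camera coordinates R X + t. Camera axes: x right, y down, z forward; pixel columns grow to the right and rows downward; lengths in m; the calibration is good to about 2 mm. A picture is of the moment at which its call begins. camera_info takes no time and is no camera call.
- robot.hand_in(): hands the job in, once; it reports no verdict.
The state is a dict: "time": time; "qpos": joint angles; "qvel": joint speeds; "joint_efforts": joint torques, N m; "tool_pos": TCP position; "tool_rot": TCP orientation; "contact_force": force on the tool from outside, world axes, zero at the start; "torque": the same for the moment, N m; "opening": finger opening in m.
Only numpy, scipy, OpenCV 4.12 (cv2) and the standard library are available. Lean on these libraries where they do the work, as an engineer would, in place of code of your own. Each camera call takes 0.05 s, during which the arm holds its last target.

TASK

Close up the dot-blot manifold for a run: tighten its four wing screws clockwise in crisscross order and in three passes, each screw about a third of the way per pass, the last pass to the stop. Then lay every blanking plate from the mat flat into a bay of the template, one to a bay, any bays, and last open the vacuum valve half-way, lever at 45 degrees. Leave the tip box, tube rack and bottle where they are.

Things in the scene. Friction and masses are not known exactly. Their poses are not given: they have to be found in the camera images.
- manifold: dot-blot vacuum manifold, fixed to the bench: white block 146 mm (its x) by 232 mm (its y), flat top 60 mm above the bench. Origin: centre of its underside, at bench height. From its +y end a pipe with a ball valve leads to a grey pump (near face 265 mm from the origin, 96 mm high). Four shallow bays of 3 x 8 small wells lie side by side along y across the middle of the top
- bay1 (a point): centre of the floor of bay 1 (60 mm above the bench), -57 mm along the manifold's y; bay 4 is nearest the pump. A bay is 90 mm long (manifold's x) and 34 mm wide (manifold's y), floor level with the template top, ribs 5 mm high round it; bays are 38 mm apart. Axes as the manifold's
- bay2 (a point): centre of the floor of bay 2 (60 mm above the bench), -19 mm along the manifold's y; bay 4 is nearest the pump. A bay is 90 mm long (manifold's x) and 34 mm wide (manifold's y), floor level with the template top, ribs 5 mm high round it; bays are 38 mm apart. Axes as the manifold's
- bay3 (a point): centre of the floor of bay 3 (60 mm above the bench), +19 mm along the manifold's y; bay 4 is nearest the pump. A bay is 90 mm long (manifold's x) and 34 mm wide (manifold's y), floor level with the template top, ribs 5 mm high round it; bays are 38 mm apart. Axes as the manifold's
- bay4 (a point): centre of the floor of bay 4 (60 mm above the bench), +57 mm along the manifold's y; bay 4 is nearest the pump. A bay is 90 mm long (manifold's x) and 34 mm wide (manifold's y), floor level with the template top, ribs 5 mm high round it; bays are 38 mm apart. Axes as the manifold's
- screw1_grip (a point): wing screw 1, at the manifold's -x, -y corner: on its vertical axis, half-way up its wing, a black flat bar 38 mm long, 10 mm thick, 20 mm high (70 to 90 mm above the bench), turning about its middle. Screws 1, 2, 3, 4 follow one another round the top: 1 and 3 are diagonal, 2 and 4 are diagonal. The point's axes are the manifold's and do not turn with the wing
- screw2_grip (a point): wing screw 2, at the manifold's -x, +y (pump end) corner: on its vertical axis, half-way up its wing, a black flat bar 38 mm long, 10 mm thick, 20 mm high (70 to 90 mm above the bench), turning about its middle. Screws 1, 2, 3, 4 follow one another round the top: 1 and 3 are diagonal, 2 and 4 are diagonal. The point's axes are the manifold's and do not turn with the wing
- screw3_grip (a point): wing screw 3, at the manifold's +x, +y (pump end) corner: on its vertical axis, half-way up its wing, a black flat bar 38 mm long, 10 mm thick, 20 mm high (70 to 90 mm above the bench), turning about its middle. Screws 1, 2, 3, 4 follow one another round the top: 1 and 3 are diagonal, 2 and 4 are diagonal. The point's axes are the manifold's and do not turn with the wing
- screw4_grip (a point): wing screw 4, at the manifold's +x, -y corner: on its vertical axis, half-way up its wing, a black flat bar 38 mm long, 10 mm thick, 20 mm high (70 to 90 mm above the bench), turning about its middle. Screws 1, 2, 3, 4 follow one another round the top: 1 and 3 are diagonal, 2 and 4 are diagonal. The point's axes are the manifold's and do not turn with the wing
- screw1 (a joint): turn of wing screw 1 in rad, growing clockwise seen from above (tightening): 0 = slack, wing along the manifold's x; 4.05 = tight, against a hard stop; a third is 1.35, two thirds 2.7. Starts between 0 and 0.35. Constant friction of about 0.06 N m, stays where it is left
- screw2 (a joint): turn of wing screw 2 in rad, growing clockwise seen from above (tightening): 0 = slack, wing along the manifold's x; 4.05 = tight, against a hard stop; a third is 1.35, two thirds 2.7. Starts between 0 and 0.35. Constant friction of about 0.06 N m, stays where it is left
- screw3 (a joint): turn of wing screw 3 in rad, growing clockwise seen from above (tightening): 0 = slack, wing along the manifold's x; 4.05 = tight, against a hard stop; a third is 1.35, two thirds 2.7. Starts between 0 and 0.35. Constant friction of about 0.06 N m, stays where it is left
- screw4 (a joint): turn of wing screw 4 in rad, growing clockwise seen from above (tightening): 0 = slack, wing along the manifold's x; 4.05 = tight, against a hard stop; a third is 1.35, two thirds 2.7. Starts between 0 and 0.35. Constant friction of about 0.06 N m, stays where it is left
- valve_axis (a point): on the vertical turning axis of the ball valve, half-way up its lever grip (67 mm above the bench), 165 mm along the manifold's y. The lever points sideways from here: its black grip is a bar 12 mm wide and 18 mm high (58 to 76 mm above the bench), reaching from 22 to 70 mm from the axis. The point's axes are the manifold's and do not turn with the lever
- valve (a joint): opening of the ball valve in rad, growing anticlockwise seen from above: 0 = shut, lever square across the pipe, pointing along the manifold's +x; 1.57 = full open, lever in line with the pipe, pointing along the manifold's +y; 0.785 = half open. Friction about 0.06 N m, stays where it is left. Starts between 0 and 0.15
- blank1_mid (a point): blanking plate 1 (may be absent): loose light grey plate 80 mm (its x) by 29 mm (its y), 6 mm thick, rubber underside, 60 g, with an upright grip fin in the middle of its top, 36 mm (x) by 10 mm (y), rising from 6 to 26 mm above the underside. This point: its centre, 13 mm above the underside. All alike; they start fin up on a 3 mm rubber mat, about 50 mm apart
- blank2_mid (a point): blanking plate 2 (may be absent): loose light grey plate 80 mm (its x) by 29 mm (its y), 6 mm thick, rubber underside, 60 g, with an upright grip fin in the middle of its top, 36 mm (x) by 10 mm (y), rising from 6 to 26 mm above the underside. This point: its centre, 13 mm above the underside. All alike; they start fin up on a 3 mm rubber mat, about 50 mm apart
- blank3_mid (a point): blanking plate 3 (may be absent): loose light grey plate 80 mm (its x) by 29 mm (its y), 6 mm thick, rubber underside, 60 g, with an upright grip fin in the middle of its top, 36 mm (x) by 10 mm (y), rising from 6 to 26 mm above the underside. This point: its centre, 13 mm above the underside. All alike; they start fin up on a 3 mm rubber mat, about 50 mm apart
- blank4_mid (a point): blanking plate 4 (may be absent): loose light grey plate 80 mm (its x) by 29 mm (its y), 6 mm thick, rubber underside, 60 g, with an upright grip fin in the middle of its top, 36 mm (x) by 10 mm (y), rising from 6 to 26 mm above the underside. This point: its centre, 13 mm above the underside. All alike; they start fin up on a 3 mm rubber mat, about 50 mm apart
- tipbox: bystander: a purple pipette-tip box full of clear tips, 90 x 130 mm, 92 mm high. Origin: centre of its underside
- tuberack: bystander: a white block rack with small capped tubes, 70 x 130 mm, 45 mm high. Origin: centre of its underside
- bottle: bystander: a glass bottle, 72 mm across, 150 mm high. Origin: centre of its underside
Things that resemble listed ones, but are neither listed nor needed, are in the scene too. What is shaped like the part that bears blank3_mid but green is not meant. Leave any turquoise look-alike of the part that bears blank1_mid alone.

How it is judged:
By the outcome, as a careful person would: the job done as asked, in the order asked, and still so for the second after the job is handed in, with the robot touching nothing.
Of blank1, blank2, blank3, blank4 only 2 to 4 are there at a start; the rules pass over those that are not, and their reading is None.
At some moment in a run one of blank1, blank2, blank3, blank4 may be knocked a few centimetres aside while the robot is not near it.
Once in a run the grip may slacken for a moment while it holds something.
It also fails if it takes over 208 s, if anything falls off the work surface, if the arm or the gripper's body presses on something with over 40 N, if the wrist force passes 120 N, or if a joint passes its speed limit or range.

## Working session

There is one attempt and no reset: what is moved stays moved. The work goes in short steps, Python scripts to look and compute and a tool call to move; the robot and the scene stay as the last step left them, time stands still between calls to the robot, and variables do not carry over. Pictures are saved under pics/ and viewed, and the job is handed in when it is done.

Besides the shell and the picture viewer there is one more tool, called after ">>>" as name(argument=value, ...) on one line, values as JSON. move_arm: Moves the arm, as the interface text tells. Its arguments: {"type":"object","properties":{"deltas":{"type":"array"},"hand":{"type":"number"},"squeeze":{"type":"number"}},"required":["deltas"]}

```bash
ls -la; mkdir -p pics; python3 - <<'E'
from cell import robot
import cv2,numpy as np
s=robot.observe(); print(s)
for n in("scene","top"):
    p,d=robot.read_camera(n); cv2.imwrite(f"pics/{n}0.png",p[:,:,::-1]); np.save(f"{n}0.npy",d); np.save(f"{n}0_p.npy",p)
    print(n,robot.camera_info(n))
E
```

```text
total 12
drwxr-xr-x  3 agent agent 4096 Dec  7 14:44 .
drwxr-xr-x 23 root  root  4096 Dec  7 14:44 ..
drwxr-xr-x  2 agent agent 4096 Dec  7 14:44 pics
{'time': 0.0, 'qpos': array([ 1.04901992e+00,  3.42730344e-01,  1.52503223e+00, -1.82081899e-05,
        1.27539801e+00, -1.46018909e-01]), 'qvel': array([ 0.00043825, -0.00068483,  0.00102225, -0.00129224,  0.00079175,
        0.0005195 ]), 'joint_efforts': array([-1.78121936e-03, -4.31237698e+01, -2.44224626e+01,  7.15595065e-02,
        5.59166784e-02, -1.71222337e-04]), 'tool_pos': array([0.19244761, 0.48800928, 0.2260357 ]), 'tool_rot': array([ 3.00667788,  1.5692283 , -2.08146328]), 'contact_force': array([-0.78774283,  0.11108531, -0.50937738]), 'torque': array([0.0048235 , 0.01204001, 0.03167345]), 'opening': 0.09158249900683166}
scene {'fx': 370.05607344089077, 'fy': 370.05607344089077, 'cx': 314.9482005690706, 'cy': 198.8501591454199, 'R': array([[ 0.51409967,  0.85772132,  0.00395814],
       [ 0.73822685, -0.44011826, -0.51119178],
       [-0.43671804,  0.26572553, -0.85945756]]), 't': array([-0.22125343, -0.43429399,  1.21540227])}
top {'fx': 391.96497387110423, 'fy': 391.96497387110423, 'cx': 312.398194263996, 'cy': 197.0211751520135, 'R': array([[-0.00481798, -0.99995686, -0.00794145],
       [-0.99643035,  0.00547001, -0.08424148],
       [ 0.08428129,  0.00750723, -0.99641372]]), 't': array([-0.08853808,  0.57259562,  0.99101971])}
```

View pics/top0.png

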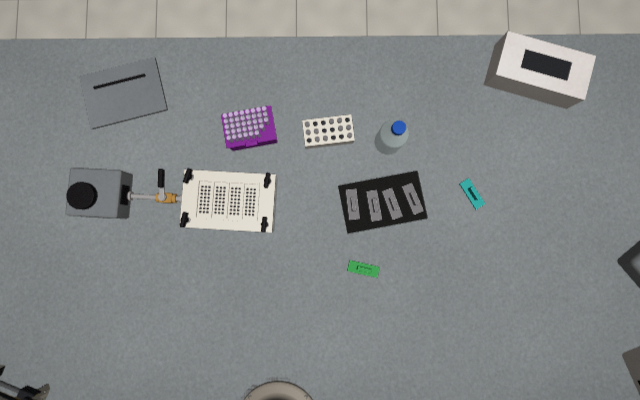

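View pics/scene0.png

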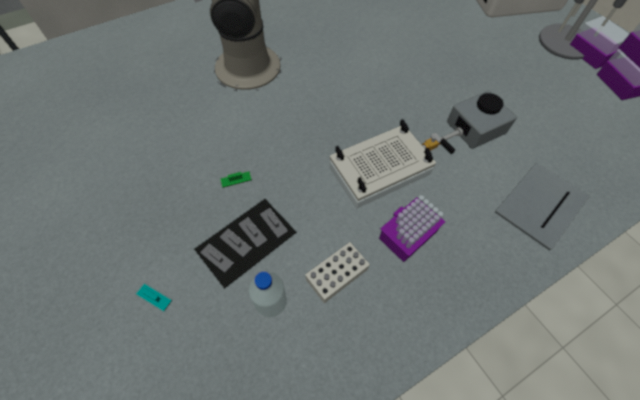

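```bash
cat > h.py <<'E'
import numpy as np,cv2
from cell import robot
def cast(uv,z,cam):
    c=robot.camera_info(cam); uv=np.atleast_2d(np.asarray(uv,float))
    d=np.c_[(uv[:,0]-c['cx'])/c['fx'],(uv[:,1]-c['cy'])/c['fy'],np.ones(len(uv))]@c['R']
    o=-c['R'].T@c['t']
    return o+d*((z-o[2])/d[:,2])[:,None]
def proj(X,cam):
    c=robot.camera_info(cam); p=np.atleast_2d(X)@c['R'].T+c['t']
    return np.c_[p[:,0]/p[:,2]*c['fx']+c['cx'],p[:,1]/p[:,2]*c['fy']+c['cy']]
def world(d,cam):
    c=robot.camera_info(cam); v,u=np.mgrid[0:400,0:640]
    P=np.dstack([(u-c['cx'])/c['fx']*d,(v-c['cy'])/c['fy']*d,d])
    return (P-c['t'])@c['R']
def rect(mask,z,cam):
    cs,_=cv2.findContours(mask.astype(np.uint8),cv2.RETR_EXTERNAL,cv2.CHAIN_APPROX_NONE)
    out=[]
    for k in cs:
        if cv2.contourArea(k)<6: continue
        w=cast(k[:,0,:],z,cam)[:,:2]
        (c,s,a)=cv2.minAreaRect((w*1000).astype(np.float32)); out.append((np.round(c,1),np.round(s,1),round(a,1)))
    return out
E
python3 - <<'E'
import cv2,numpy as np
from h import *
a=cv2.imread('pics/top0.png'); b=cv2.imread('pics/scene0.png')
cv2.imwrite('pics/top0_man.png',cv2.resize(a[160:245,120:285],None,fx=4.8,fy=4.8,interpolation=cv2.INTER_CUBIC))
cv2.imwrite('pics/top0_mat.png',cv2.resize(a[165:285,330:490],None,fx=4.8,fy=4.8,interpolation=cv2.INTER_CUBIC))
cv2.imwrite('pics/scene0_man.png',cv2.resize(b[110:210,320:480],None,fx=4.8,fy=4.8,interpolation=cv2.INTER_CUBIC))
for n in('top','scene'):
    p=np.load(n+'0_p.npy').astype(int); d=np.load(n+'0.npy'); W=world(d,n)
    z=W[:,:,2]; print(n,'bench z',np.median(z[d>0]))
    m=(abs(W[:,:,0]-.5)<.15)&(abs(W[:,:,1]-.15)<.25)
    white=(p.min(2)>150)&m&(z>.045)&(z<.075)
    white=cv2.morphologyEx(white.astype(np.uint8),cv2.MORPH_CLOSE,np.ones((5,5)))
    print('white',[r for r in rect(white,.06,n) if max(r[1])>100], np.median(z[white>0]))
    black=(p.max(2)<70)&m&(z>.062)&(z<.1)
    print('black',rect(black,.09,n))
E
```

```text
top bench z 0.0004755926673769352
white [(array([561.3, 121.2]), array([230.8, 145.2]), 86.4)] 0.0605967176166724
black [(array([502. ,  24.9]), array([33.7, 14.5]), 0.3), (array([514. , 217.3]), array([17.7, 34.8]), 79.9), (array([608.7,  18.2]), array([34.3, 14.6]), 0.3), (array([575.3, 372.8]), array([  8.9, 110.2]), 86.2), (array([620.5, 211. ]), array([16.4, 33.9]), 72.8), (array([615.2, 276.8]), array([44.5, 14.7]), 1.6)]
scene bench z 0.00038845463286111225
white [(array([562.8, 121.5]), array([224.8, 139.5]), 86.4)] 0.06048599333776226
black [(array([614.3,  15.8]), array([13.8, 37.7]), 71.1), (array([626.9, 211. ]), array([17.2, 41. ]), 50.4), (array([507.4,  22.2]), array([14.3, 42.9]), 74.8), (array([629.7, 268.6]), array([47.3, 17.5]), 0.1), (array([521.3, 216.6]), array([18.8, 41.5]), 61.0), (array([595.9, 364. ]), array([108.9,  17.2]), 2.6)]
```

View pics/top0_man.png

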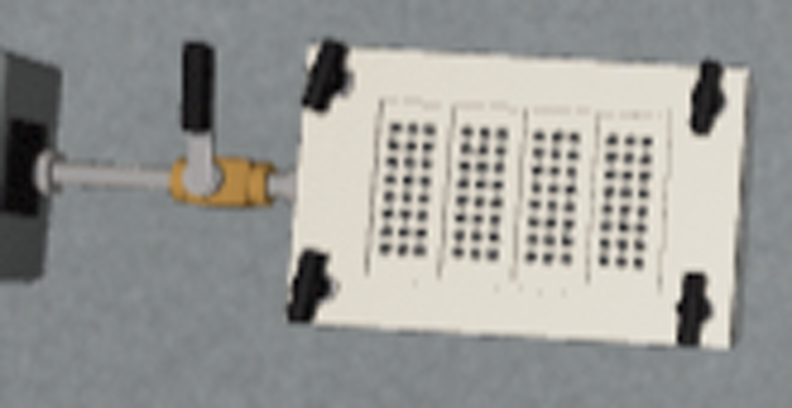

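View pics/top0_mat.png

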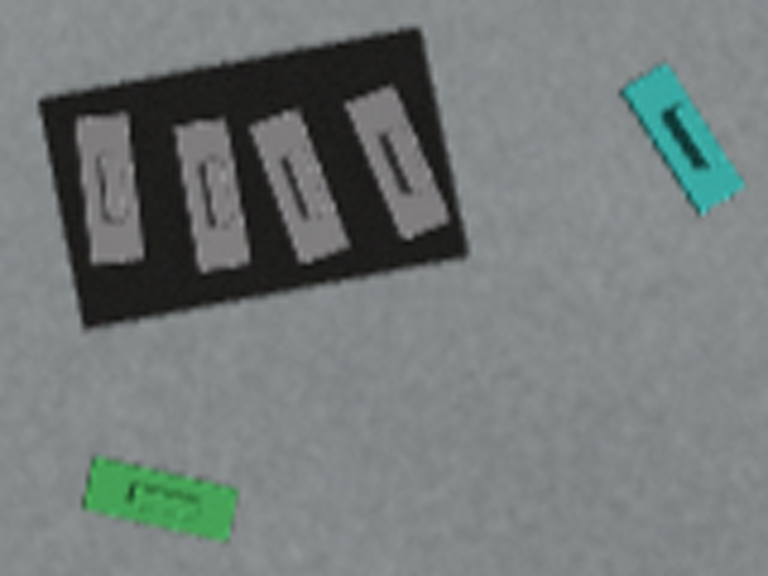

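View pics/scene0_man.png

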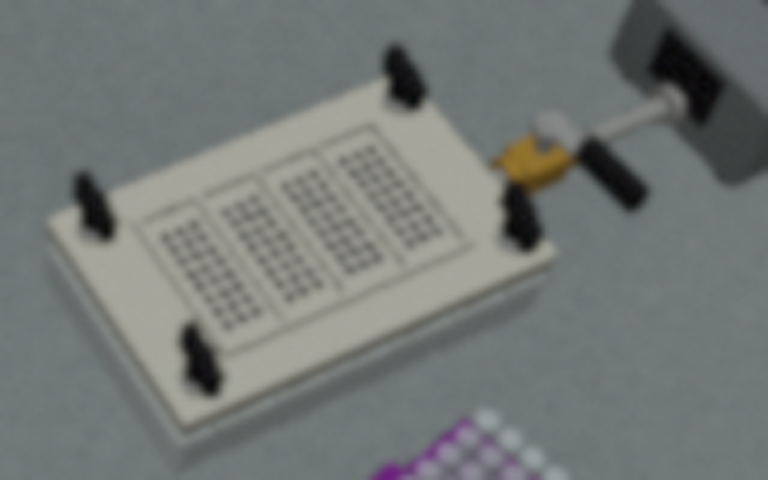

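```bash
python3 - <<'E'
from h import *
from scipy.spatial.transform import Rotation as Ro
s=robot.observe(); R=Ro.from_euler('xyz',s['tool_rot']).as_matrix(); print(np.round(R,3))
for n in('top','scene'):
    p=np.load(n+'0_p.npy').astype(int); d=np.load(n+'0.npy'); W=world(d,n); z=W[:,:,2]
    m=(abs(W[:,:,0]-.56)<.09)&(abs(W[:,:,1]-.12)<.125)
    for zz in (.08,.085):
        black=((p.max(2)<90)&m&(z>zz)&(z<.1)).astype(np.uint8)
        k,l,st,_=cv2.connectedComponentsWithStats(black)
        for i in range(1,k):
            if st[i,4]<8: continue
            v,u=np.nonzero(l==i); w=cast(np.c_[u,v],.09,n)[:,:2]; c=w.mean(0); e,V=np.linalg.eigh(np.cov((w-c).T)); a=V[:,1]*np.sign(V[0,1])
            print(n,zz,st[i,4],np.round(c*1000,1),'ang',round(np.degrees(np.arctan2(a[1],a[0])),1),'zmax',z[l==i].max())
    # blanks
    m=(abs(W[:,:,0]-.55)<.12)&(abs(W[:,:,1]+.2)<.17)
    g=((p.min(2)>95)&(p.max(2)-p.min(2)<25)).astype(np.uint8); g=cv2.morphologyEx(g,cv2.MORPH_CLOSE,np.ones((3,3)))
    bl=((p.max(2)<60)&m).astype(np.uint8)
    cs,_=cv2.findContours(bl,cv2.RETR_EXTERNAL,cv2.CHAIN_APPROX_NONE); c=max(cs,key=cv2.contourArea)
    mat=np.zeros((400,640),np.uint8); cv2.drawContours(mat,[c],-1,1,-1); mat=cv2.erode(mat,np.ones((3,3)))
    pl=((p.min(2)>85)&(mat>0)).astype(np.uint8); pl=cv2.morphologyEx(pl,cv2.MORPH_CLOSE,np.ones((5,5)))
    print(n,'plates',[r for r in rect(pl,.009,n) if max(r[1])>40])
    f=((z>.022)&(z<.04)&(mat>0)).astype(np.uint8)
    print(n,'fins',rect(f,.029,n))
E
```

```text
[[-0.001 -0.93   0.367]
 [-0.001  0.367  0.93 ]
 [-1.     0.    -0.001]]
top 0.08 77 [621.1 213.1] ang -18.8 zmax 0.09353475224851689
top 0.08 71 [608.7  19.2] ang -9.5 zmax 0.09325032891147529
top 0.08 79 [514.2 219.7] ang -11.3 zmax 0.09334447019177115
top 0.08 73 [501.7  25.9] ang -6.7 zmax 0.09324555582841462
top 0.085 67 [621.1 213.9] ang -17.7 zmax 0.09353475224851689
top 0.085 64 [609.1  19.2] ang -10.5 zmax 0.09325032891147529
top 0.085 70 [514.1 220.5] ang -10.6 zmax 0.09334447019177115
top 0.085 69 [501.9  26.2] ang -7.4 zmax 0.09324555582841462
top plates [(array([ 551.3, -252. ]), array([80.6, 28.1]), 8.5), (array([ 554.8, -196. ]), array([80.2, 28. ]), 5.9), (array([ 555.8, -299.6]), array([80.6, 28.1]), 19.4)]
top fins [(array([ 549.3, -251.7]), array([34.5, 10.6]), 8.4), (array([ 554. , -298.8]), array([34.8, 11.4]), 17.2), (array([ 553.5, -195.7]), array([35.7, 10.2]), 7.3)]
scene 0.08 64 [518.3 218.2] ang -17.5 zmax 0.09183260248501268
scene 0.08 66 [505.2  24.1] ang -10.8 zmax 0.09264143237338408
scene 0.08 69 [625.1 211.6] ang -22.7 zmax 0.09237219544371364
scene 0.08 66 [614.1  17.3] ang -14.2 zmax 0.0918723503138662
scene 0.085 48 [515.8 220.1] ang -14.0 zmax 0.09183260248501268
scene 0.085 54 [503.4  25.3] ang -8.0 zmax 0.09264143237338408
scene 0.085 55 [624.  213.3] ang -19.2 zmax 0.09237219544371364
scene 0.085 54 [612.1  18.4] ang -9.6 zmax 0.0918723503138662
scene plates [(array([ 556.4, -297.9]), array([76.5, 26.4]), 19.3), (array([ 551.9, -250.4]), array([75.8, 26.3]), 9.0), (array([ 555.4, -194.7]), array([76.1, 25.7]), 5.4)]
scene fins [(array([ 556.5, -299. ]), array([36.9, 11. ]), 18.4), (array([ 552.9, -251.5]), array([38.9, 10.8]), 9.9), (array([ 555.4, -195.9]), array([38.2, 11.2]), 6.5)]
```

```bash
cat >> h.py <<'E'
from scipy.spatial.transform import Rotation as Ro
C=np.array([.5620,.1202]); YAW=-3.6
def man(x,y,C=None,yaw=None):
    C=globals()['C'] if C is None else C; a=np.radians(YAW if yaw is None else yaw)
    return C+np.array([x*np.cos(a)-y*np.sin(a),x*np.sin(a)+y*np.cos(a)])
SC={1:(-.054,-.097),2:(-.054,.097),3:(.054,.097),4:(.054,-.097)}
def plan(x,y,z,jaw):
    s=robot.observe(); R=Ro.from_euler('xyz',s['tool_rot']).as_matrix()
    dp=R.T@(np.array([x,y,z])-s['tool_pos'])
    j=np.radians(jaw); zt=np.array([np.cos(j),np.sin(j),0]); xt=np.array([0,0,-1.]); Rt=np.c_[xt,np.cross(zt,xt),zt]
    rv=np.degrees(Ro.from_matrix(R.T@Rt).as_rotvec())
    print('t',round(s['time'],2),'dp',np.round(dp,4).tolist(),'turn',np.round(rv,1).tolist(),'rows',max(np.linalg.norm(dp)/.05,np.linalg.norm(rv)/8.59))
def st():
    s=robot.observe(); R=Ro.from_euler('xyz',s['tool_rot']).as_matrix()
    print('t',round(s['time'],2),'pos',np.round(s['tool_pos'],4),'jaw',round(np.degrees(np.arctan2(R[1,2],R[0,2])),2),'down',np.round(R[:,0],4),'q',np.round(s['qpos'],2),'F',np.round(s['contact_force'],1),'T',np.round(s['torque'],2),'op',round(s['opening'],4))
E
python3 -c "
from h import *
st()
p=man(*SC[1]);print(p)
plan(*p,.12,82.6)"
```

```text
t 0.1 pos [0.1925 0.4881 0.2261] jaw 68.47 down [-7.0e-04 -1.2e-03 -1.0e+00] q [ 1.05  0.34  1.52  0.    1.28 -0.15] F [ 0.2 -0.6  0.1] T [ 0.01  0.05 -0.05] op 0.0919
[0.50201588 0.0267821 ]
t 0.1 dp [0.1064, -0.4573, -0.3153] turn [-14.1, -0.1, -0.0] rows 11.311130054533013
```

>>> move_arm(deltas=[{"dp": [0.105,-0.457,-0.315],"turn": [-14,0,0]},{"dp": [0.105,-0.457,-0.315],"turn": [-14,0,0]},{"dp": [0.105,-0.457,-0.315],"turn": [-14,0,0]},{"dp": [0.105,-0.457,-0.315],"turn": [-14,0,0]},{"dp": [0.105,-0.457,-0.315],"turn": [-14,0,0]},{"dp": [0.105,-0.457,-0.315],"turn": [-14,0,0]},{"dp": [0.105,-0.457,-0.315],"turn": [-14,0,0]},{"dp": [0.105,-0.457,-0.315],"turn": [-14,0,0]},{"dp": [0.105,-0.457,-0.315],"turn": [-14,0,0]},{"dp": [0.105,-0.457,-0.315],"turn": [-14,0,0]}], hand=0.05)

```text
time: 1.1
tool_pos: [0.4652, 0.0818, 0.134]
tool_rot: [0.973, 1.571, 2.412]
contact_force: [0.2, 0.8, -0.0]
opening: 0.05
```

```bash
python3 -c "
from h import *
st()
p=man(*SC[1])
plan(*p,.10,82.6)"
```

```text
t 1.1 pos [0.4652 0.0818 0.134 ] jaw 82.45 down [-2.e-04  2.e-04 -1.e+00] q [ 0.01  0.35  1.8   0.    0.99 -1.43] F [ 0.2  0.8 -0. ] T [ 0.1  -0.05 -0.02] op 0.05
t 1.1 dp [0.034, -0.0438, -0.0497] turn [-0.1, 0.0, -0.0] rows 1.4894440717350836
```

>>> move_arm(deltas=[{"dp": [0.034,-0.044,-0.05],"turn": [0,0,0]},{"dp": [0.034,-0.044,-0.05],"turn": [0,0,0]},{"dp": [0.034,-0.044,-0.05],"turn": [0,0,0]},{"dp": [0.034,-0.044,-0.05],"turn": [0,0,0]}])

```text
time: 1.5
tool_pos: [0.501, 0.0285, 0.1001]
tool_rot: [1.39, 1.569, 2.829]
contact_force: [-0.3, -0.4, -0.5]
opening: 0.0501
```

```bash
python3 -c "
from h import *
st()
p=man(*SC[1])
plan(*p,.068,82.6)
for n in ('top','scene'):
    q,_=robot.read_camera(n); u,v=proj(np.r_[p,.08],n)[0].astype(int); cv2.imwrite(f'pics/{n}1.png',cv2.resize(q[v-60:v+60,u-80:u+80,::-1],None,fx=4.8,fy=4.8,interpolation=cv2.INTER_CUBIC))
"
```

```text
t 1.5 pos [0.501  0.0285 0.1001] jaw 82.4 down [-1.7e-03  6.0e-04 -1.0e+00] q [-0.1   0.44  1.76  0.    0.94 -1.53] F [-0.3 -0.4 -0.5] T [-0.01  0.01 -0.01] op 0.0501
t 1.5 dp [0.0321, -0.0013, -0.0016] turn [-0.2, 0.0, -0.1] rows 0.6426513002625834
```

View pics/scene1.png

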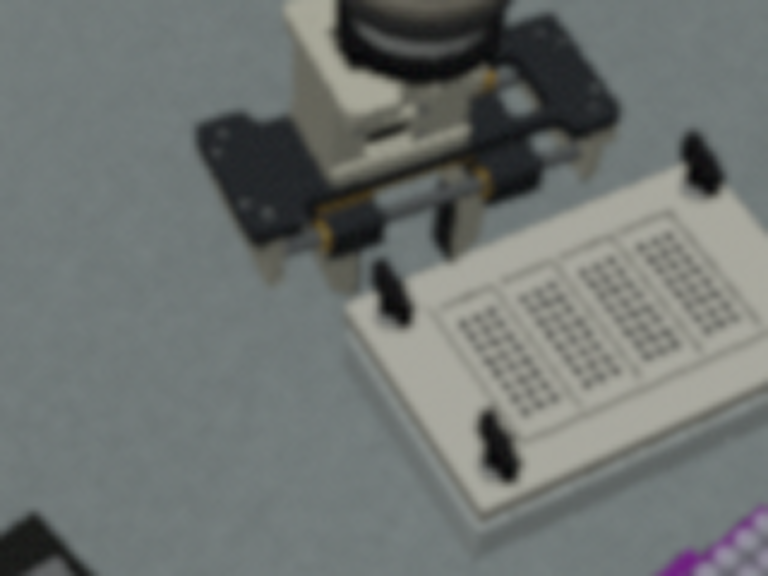

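View pics/top1.png

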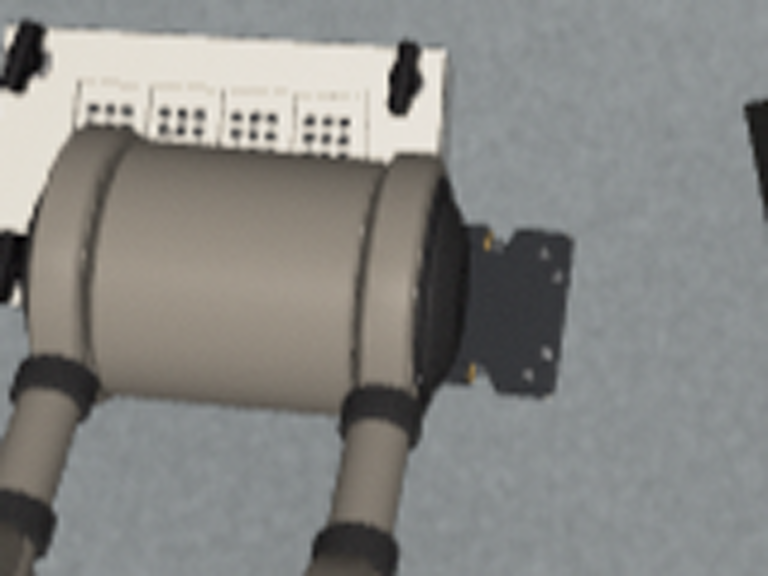

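>>> move_arm(deltas=[{"dp": [0.016,-0.001,-0.002],"turn": [0,0,0]},{"dp": [0.032,-0.001,-0.002],"turn": [0,0,0]},{"dp": [0.032,-0.001,-0.002],"turn": [0,0,0]}])

```text
time: 1.9
tool_pos: [0.5008, 0.0276, 0.0677]
tool_rot: [1.525, 1.568, 2.966]
contact_force: [-0.5, -0.1, -0.7]
opening: 0.05
```

>>> move_arm(deltas=[{"dp": [0,0,0]},{"dp": [0,0,0]},{"dp": [0,0,0]},{"dp": [0,0,0]},{"dp": [0,0,0]},{"dp": [0,0,0]}], hand=0.0, squeeze=15)

```text
invalid input
```

```bash
python3 -c "
from h import *
st()
plan(*man(*SC[1]),.068,0)"
```

```text
t 1.9 pos [0.5008 0.0276 0.0677] jaw 82.57 down [-2.6e-03  5.0e-04 -1.0e+00] q [-0.1   0.49  1.79  0.    0.86 -1.54] F [-0.5 -0.1 -0.7] T [0.01 0.05 0.02] op 0.05
t 1.9 dp [-0.0003, -0.0013, -0.0007] turn [82.6, -0.1, -0.1] rows 9.612120406078239
```

>>> move_arm(deltas=[{"dp": [0,-0.001,0],"turn": [0,0,0]},{"dp": [0,-0.001,0],"turn": [0,0,0]},{"dp": [0,-0.001,0],"turn": [0,0,0]},{"dp": [0,-0.001,0],"turn": [0,0,0]},{"dp": [0,-0.001,0],"turn": [0,0,0]},{"dp": [0,-0.001,0],"turn": [0,0,0]}], hand=0.0, squeeze=15)

```text
time: 2.5
tool_pos: [0.5037, 0.0276, 0.0688]
tool_rot: [-0.299, 1.568, 1.139]
contact_force: [0.8, 7.3, 1.5]
opening: 0.0096
```

```bash
python3 -c "
from h import *
st()
plan(*man(*SC[1]),.068,0)"
```

```text
t 2.5 pos [0.5037 0.0276 0.0688] jaw 82.41 down [ 0.0012  0.0026 -1.    ] q [-0.1   0.49  1.78  0.    0.86 -1.54] F [0.8 7.3 1.5] T [ 1.08 -0.14  0.07] op 0.0096
t 2.5 dp [0.0008, 0.0015, -0.001] turn [82.4, 0.2, -0.1] rows 9.593701992617598
```

>>> move_arm(deltas=[{"dp": [0,0.001,0.0005],"turn": [8,0,0]},{"dp": [0,0.001,0.0005],"turn": [16,0,0]},{"dp": [0,0.001,0.0005],"turn": [24,0,0]},{"dp": [0,0.001,0.0005],"turn": [32,0,0]},{"dp": [0,0.001,0.0005],"turn": [40,0,0]},{"dp": [0,0.001,0.0005],"turn": [48,0,0]},{"dp": [0,0.001,0.0005],"turn": [56,0,0]},{"dp": [0,0.001,0.0005],"turn": [64,0,0]},{"dp": [0,0.001,0.0005],"turn": [72,0,0]},{"dp": [0,0.001,0.0005],"turn": [73.5,0,0]}])

```text
time: 3.5
tool_pos: [0.5031, 0.0271, 0.0688]
tool_rot: [0.069, 1.569, 0.223]
contact_force: [1.5, 1.8, 1.0]
opening: 0.0095
```

>>> move_arm(deltas=[{"dp": [0,0,0],"turn": [0,0,0]}])

```text
time: 3.6
tool_pos: [0.5031, 0.0271, 0.0688]
tool_rot: [0.097, 1.569, 0.255]
contact_force: [4.2, 2.6, 0.6]
opening: 0.0099
```

```bash
python3 -c "
from h import *
st()
plan(*man(*SC[1]),.068,9.1)"
```

```text
t 3.6 pos [0.5031 0.0271 0.0688] jaw 9.09 down [ 1.7e-03  4.0e-04 -1.0e+00] q [-0.1   0.49  1.79  0.    0.86 -0.26] F [4.2 2.6 0.6] T [ 0.39 -0.41 -0.06] op 0.0099
t 3.6 dp [0.0008, -0.0001, -0.0011] turn [-0.0, 0.1, -0.0] rows 0.02722507962660474
```

```bash
sed -i 's/^C=np.*/C=np.array([.5628,.1210]); YAW=-3.6/' h.py; python3 -c "
from h import *
print(man(*SC[3]))
plan(*man(*SC[3]),.107,72)"
```

```text
[0.62278412 0.2144179 ]
t 3.6 dp [-0.0379, 0.1661, 0.1479] turn [-62.9, 0.1, 0.0] rows 7.323114034577963
```

>>> move_arm(deltas=[{"dp": [0,0,0],"turn": [0,0,0]},{"dp": [0,0,0],"turn": [0,0,0]},{"dp": [-0.02,0,0],"turn": [0,0,0]},{"dp": [-0.038,0,0],"turn": [0,0,0]},{"dp": [-0.038,0.03,0.03],"turn": [-8,0,0]},{"dp": [-0.038,0.06,0.055],"turn": [-16,0,0]},{"dp": [-0.038,0.09,0.08],"turn": [-24,0,0]},{"dp": [-0.038,0.12,0.11],"turn": [-32,0,0]},{"dp": [-0.038,0.145,0.13],"turn": [-40,0,0]},{"dp": [-0.038,0.166,0.148],"turn": [-48,0,0]}], hand=0.045)

```text
time: 4.6
tool_pos: [0.6228, 0.2153, 0.1059]
tool_rot: [2.523, 1.57, -2.758]
contact_force: [0.3, -0.3, -0.3]
opening: 0.0449
```

>>> move_arm(deltas=[{"dp": [0,0,0],"turn": [-8,0,0]},{"dp": [0,0,0],"turn": [-15,0,0]},{"dp": [0,0,0],"turn": [-15,0,0]}])

```text
time: 4.9
tool_pos: [0.6222, 0.2138, 0.1058]
tool_rot: [2.273, 1.569, -2.752]
contact_force: [0.6, 0.7, -0.9]
opening: 0.0449
```

```bash
python3 -c "
from h import *
st()
plan(*man(*SC[3]),.068,72)"
```

```text
t 4.9 pos [0.6222 0.2138 0.1058] jaw 72.1 down [-1.6e-03 -7.0e-04 -1.0e+00] q [ 0.21  0.69  1.28 -0.    1.18 -1.04] F [ 0.6  0.7 -0.9] T [-0.03  0.01 -0.03] op 0.0449
t 4.9 dp [0.0378, -0.0004, 0.0008] turn [0.1, -0.1, -0.1] rows 0.7567101806110597
```

>>> move_arm(deltas=[{"dp": [0.019,0,0.001],"turn": [0,0,0]},{"dp": [0.037,0,0.001],"turn": [0,0,0]},{"dp": [0.037,0,0.001],"turn": [0,0,0]}])

```text
time: 5.2
tool_pos: [0.621, 0.214, 0.0668]
tool_rot: [2.129, 1.565, -2.901]
contact_force: [-0.9, 0.1, 0.7]
opening: 0.045
```

>>> move_arm(deltas=[{"dp": [0,0,0],"turn": [0,0,0]},{"dp": [0,0,0],"turn": [0,0,0]},{"dp": [0,0,0],"turn": [0,0,0]},{"dp": [0,0,0],"turn": [0,0,0]},{"dp": [0,0,0],"turn": [0,0,0]},{"dp": [0,0,0],"turn": [0,0,0]}], hand=0.0, squeeze=15)

```text
time: 5.8
tool_pos: [0.6237, 0.2163, 0.0702]
tool_rot: [-0.451, 1.567, 0.805]
contact_force: [1.3, 5.8, -0.5]
opening: 0.0099
```

```bash
python3 -c "
from h import *
st()
plan(*man(*SC[3]),.068,9.1)"
```

```text
t 5.8 pos [0.6237 0.2163 0.0702] jaw 71.96 down [ 0.0025  0.0026 -1.    ] q [ 0.22  0.73  1.31  0.    1.1  -1.04] F [ 1.3  5.8 -0.5] T [ 0.82 -0.28 -0.12] op 0.0099
t 5.8 dp [0.0022, 0.0003, -0.0021] turn [62.9, 0.2, -0.0] rows 7.317370400412375
```

>>> move_arm(deltas=[{"dp": [0,0,0.001],"turn": [8,0,0]},{"dp": [0,0,0.001],"turn": [16,0,0]},{"dp": [0,0,0.001],"turn": [24,0,0]},{"dp": [0,0,0.001],"turn": [32,0,0]},{"dp": [0,0,0.001],"turn": [40,0,0]},{"dp": [0,0,0.001],"turn": [48,0,0]},{"dp": [0,0,0.001],"turn": [56,0,0]},{"dp": [0,0,0.001],"turn": [63,0,0]},{"dp": [0,0,0.001],"turn": [63,0,0]},{"dp": [0,0,0.001],"turn": [63,0,0]}])

```text
time: 6.8
tool_pos: [0.6231, 0.2159, 0.0702]
tool_rot: [1.241, 1.571, 1.401]
contact_force: [-3.0, -1.0, 5.1]
opening: 0.0097
```

```bash
python3 -c "
from h import *
st()
print(man(*SC[3]),man(*SC[2]))
plan(*man(*SC[2]),.107,78.4)"
```

```text
t 6.8 pos [0.6231 0.2159 0.0702] jaw 9.15 down [ 0.e+00  2.e-04 -1.e+00] q [0.22 0.73 1.31 0.   1.1  0.06] F [-3.  -1.   5.1] T [-0.18  0.63 -0.05] op 0.0097
[0.62278412 0.2144179 ] [0.51499724 0.22119928]
t 6.8 dp [-0.0368, 0.0225, -0.1059] turn [-69.2, 0.0, -0.0] rows 8.061317003724565
```

>>> move_arm(deltas=[{"dp": [0,0,0],"turn": [0,0,0]},{"dp": [0,0,0],"turn": [0,0,0]},{"dp": [-0.02,0,0],"turn": [0,0,0]},{"dp": [-0.037,0,0],"turn": [0,0,0]},{"dp": [-0.037,0.004,-0.018],"turn": [-8,0,0]},{"dp": [-0.037,0.008,-0.036],"turn": [-16,0,0]},{"dp": [-0.037,0.012,-0.054],"turn": [-24,0,0]},{"dp": [-0.037,0.016,-0.072],"turn": [-32,0,0]},{"dp": [-0.037,0.02,-0.09],"turn": [-40,0,0]},{"dp": [-0.037,0.024,-0.106],"turn": [-48,0,0]}], hand=0.045)

```text
time: 7.8
tool_pos: [0.5141, 0.2229, 0.1063]
tool_rot: [-0.074, 1.571, 0.927]
contact_force: [-0.1, 0.2, -1.0]
opening: 0.0451
```

>>> move_arm(deltas=[{"dp": [0,0,0],"turn": [-8,0,0]},{"dp": [0,0,0],"turn": [-16,0,0]},{"dp": [0,0,0],"turn": [-21,0,0]},{"dp": [0,0,0],"turn": [-21,0,0]}])

```text
time: 8.2
tool_pos: [0.515, 0.223, 0.1064]
tool_rot: [-1.098, 1.571, 0.265]
contact_force: [0.5, -0.1, 0.1]
opening: 0.0452
```

```bash
sed -i 's/^C=np.*/C=np.array([.5628,.1222]); YAW=-3.6/' h.py; python3 -c "
from h import *
st()
plan(*man(*SC[2]),.069,78.4)
from h import *
p=man(*SC[2])
for n in ('top','scene'):
    q,_=robot.read_camera(n); u,v=proj(np.r_[p,.08],n)[0].astype(int); cv2.imwrite(f'pics/{n}2.png',cv2.resize(q[v-60:v+60,u-80:u+80,::-1],None,fx=4.8,fy=4.8,interpolation=cv2.INTER_CUBIC))
"
```

```text
t 8.2 pos [0.515  0.223  0.1064] jaw 78.07 down [ 2.e-04  1.e-04 -1.e+00] q [ 0.27  0.53  1.59 -0.    1.03 -1.09] F [ 0.5 -0.1  0.1] T [ 0.03 -0.06 -0.05] op 0.0452
t 8.2 dp [0.0374, -0.0001, -0.0005] turn [-0.3, 0.0, 0.0] rows 0.747764827912607
```

View pics/scene2.png

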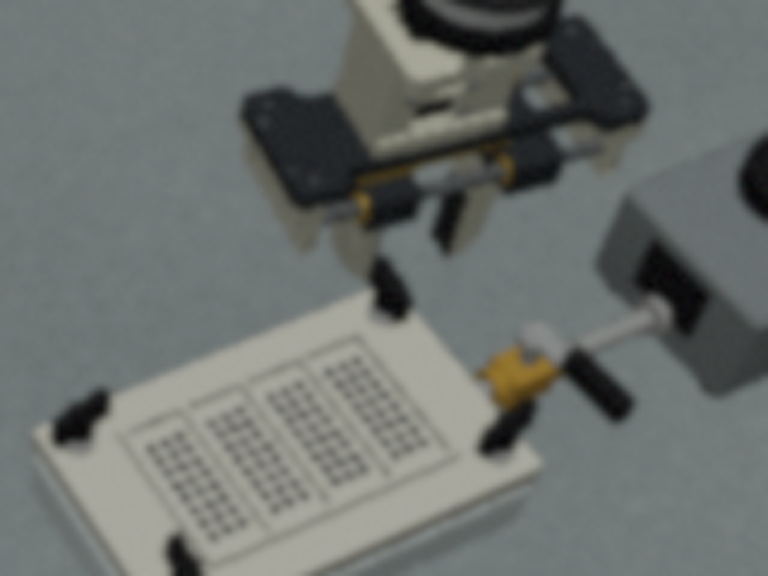

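>>> move_arm(deltas=[{"dp": [0.019,0,0],"turn": [0,0,0]},{"dp": [0.037,0,0],"turn": [0,0,0]},{"dp": [0.037,0,0],"turn": [0,0,0]}])

```text
time: 8.6
tool_pos: [0.5134, 0.2225, 0.0674]
tool_rot: [2.041, 1.566, -2.883]
contact_force: [0.2, -0.8, -0.0]
opening: 0.0451
```

>>> move_arm(deltas=[{"dp": [0,0,0],"turn": [0,0,0]},{"dp": [0,0,0],"turn": [0,0,0]},{"dp": [0,0,0],"turn": [0,0,0]},{"dp": [0,0,0],"turn": [0,0,0]},{"dp": [0,0,0],"turn": [0,0,0]},{"dp": [0,0,0],"turn": [0,0,0]}], hand=0.0, squeeze=15)

```text
time: 9.2
tool_pos: [0.5152, 0.2234, 0.07]
tool_rot: [-0.703, 1.569, 0.658]
contact_force: [-0.1, 1.7, 2.4]
opening: 0.01
```

```bash
python3 -c "
from h import *
st()
plan(*man(*SC[2]),.068,9.1)"
```

```text
t 9.2 pos [0.5152 0.2234 0.07  ] jaw 77.97 down [ 1.e-03  8.e-04 -1.e+00] q [ 0.27  0.57  1.62  0.    0.94 -1.09] F [-0.1  1.7  2.4] T [ 0.36 -0.01  0.02] op 0.01
t 9.2 dp [0.002, -0.0, -0.001] turn [68.9, 0.1, 0.0] rows 8.016986533169177
```

>>> move_arm(deltas=[{"dp": [0,0,0],"turn": [8,0,0]},{"dp": [0,0,0],"turn": [16,0,0]},{"dp": [0,0,0],"turn": [24,0,0]},{"dp": [0,0,0],"turn": [32,0,0]},{"dp": [0,0,0],"turn": [40,0,0]},{"dp": [0,0,0],"turn": [48,0,0]},{"dp": [0,0,0],"turn": [56,0,0]},{"dp": [0,0,0],"turn": [64,0,0]},{"dp": [0,0,0],"turn": [69,0,0]},{"dp": [0,0,0],"turn": [69,0,0]}])

```text
time: 10.2
tool_pos: [0.5152, 0.2234, 0.07]
tool_rot: [0.452, 1.569, 0.607]
contact_force: [0.4, 2.2, 3.0]
opening: 0.0099
```

```bash
sed -i 's/^C=np.*/C=np.array([.5628,.1226]); YAW=-3.6/' h.py; python3 -c "
from h import *
st()
plan(*man(*SC[4]),.107,80)"
```

```text
t 10.2 pos [0.5152 0.2234 0.07  ] jaw 8.93 down [ 1.1e-03  8.0e-04 -1.0e+00] q [0.27 0.57 1.62 0.   0.94 0.12] F [0.4 2.2 3. ] T [ 0.38  0.02 -0.06] op 0.0099
t 10.2 dp [-0.0371, -0.2133, 0.0631] turn [-71.1, 0.1, 0.0] rows 8.273686769618582
```

>>> move_arm(deltas=[{"dp": [0,0,0],"turn": [0,0,0]},{"dp": [0,0,0],"turn": [0,0,0]},{"dp": [-0.02,0,0],"turn": [0,0,0]},{"dp": [-0.037,0,0],"turn": [0,0,0]},{"dp": [-0.037,-0.035,0.01],"turn": [-8,0,0]},{"dp": [-0.037,-0.07,0.02],"turn": [-16,0,0]},{"dp": [-0.037,-0.105,0.03],"turn": [-24,0,0]},{"dp": [-0.037,-0.14,0.04],"turn": [-32,0,0]},{"dp": [-0.037,-0.175,0.05],"turn": [-40,0,0]},{"dp": [-0.037,-0.213,0.063],"turn": [-48,0,0]}], hand=0.045)

```text
time: 11.2
tool_pos: [0.6102, 0.021, 0.1062]
tool_rot: [2.091, 1.57, 3.092]
contact_force: [-0.3, 0.7, -0.1]
opening: 0.0452
```

>>> move_arm(deltas=[{"dp": [0,0,0],"turn": [-8,0,0]},{"dp": [0,0,0],"turn": [-16,0,0]},{"dp": [0,0,0],"turn": [-23,0,0]},{"dp": [0,0,0],"turn": [-23,0,0]}])

```text
time: 11.6
tool_pos: [0.61, 0.022, 0.1061]
tool_rot: [1.819, 1.57, -3.066]
contact_force: [0.4, -0.2, 0.1]
opening: 0.045
```

```bash
python3 -c "
from h import *
st()
plan(*man(*SC[4]),.069,80)"
```

```text
t 11.6 pos [0.61   0.022  0.1061] jaw 80.06 down [-9.e-04 -1.e-04 -1.e+00] q [-0.09  0.61  1.44 -0.    1.1  -1.49] F [ 0.4 -0.2  0.1] T [ 0.02  0.01 -0.  ] op 0.045
t 11.6 dp [0.0371, -0.0006, 0.0005] turn [0.1, -0.0, -0.1] rows 0.7424690177288393
```

>>> move_arm(deltas=[{"dp": [0.019,0,0.0005],"turn": [0,0,0]},{"dp": [0.037,0,0.0005],"turn": [0,0,0]},{"dp": [0.037,0,0.0005],"turn": [0,0,0]}])

```text
time: 11.9
tool_pos: [0.6085, 0.023, 0.067]
tool_rot: [1.678, 1.565, 3.071]
contact_force: [-0.2, -0.4, -0.2]
opening: 0.0451
```

>>> move_arm(deltas=[{"dp": [0,0,0],"turn": [0,0,0]},{"dp": [0,0,0],"turn": [0,0,0]},{"dp": [0,0,0],"turn": [0,0,0]},{"dp": [0,0,0],"turn": [0,0,0]},{"dp": [0,0,0],"turn": [0,0,0]},{"dp": [0,0,0],"turn": [0,0,0]}], hand=0.0, squeeze=15)

```text
time: 12.5
tool_pos: [0.6104, 0.0212, 0.0701]
tool_rot: [-2.88, 1.568, -1.485]
contact_force: [-2.1, -5.8, 2.9]
opening: 0.0099
```

```bash
python3 -c "
from h import *
st()
plan(*man(*SC[4]),.068,9.1)"
```

```text
t 12.5 pos [0.6104 0.0212 0.0701] jaw 79.96 down [ 2.0e-04 -2.5e-03 -1.0e+00] q [-0.09  0.65  1.47 -0.    1.02 -1.48] F [-2.1 -5.8  2.9] T [-1.07  0.31 -0.08] op 0.0099
t 12.5 dp [0.0021, -0.0, 0.0012] turn [70.9, -0.1, 0.1] rows 8.249177279612669
```

>>> move_arm(deltas=[{"dp": [0,0,-0.001],"turn": [8,0,0]},{"dp": [0,0,-0.001],"turn": [16,0,0]},{"dp": [0,0,-0.001],"turn": [24,0,0]},{"dp": [0,0,-0.001],"turn": [32,0,0]},{"dp": [0,0,-0.001],"turn": [40,0,0]},{"dp": [0,0,-0.001],"turn": [48,0,0]},{"dp": [0,0,-0.001],"turn": [56,0,0]},{"dp": [0,0,-0.001],"turn": [64,0,0]},{"dp": [0,0,-0.001],"turn": [71,0,0]},{"dp": [0,0,-0.001],"turn": [71,0,0]}])

```text
time: 13.5
tool_pos: [0.6108, 0.0215, 0.0701]
tool_rot: [-0.441, 1.569, -0.286]
contact_force: [-0.2, -1.7, 1.8]
opening: 0.0097
```

```bash
sed -i 's/^SC=.*/SC={1:(-.054,-.098),2:(-.054,.098),3:(.054,.098),4:(.054,-.098)}/' h.py; python3 -c "
from h import *
st()
plan(*man(*SC[1]),.107,9.1)
a=90-3.6-np.degrees([1.35,2.7,4.05]);print(a)"
```

```text
t 13.5 pos [0.6108 0.0215 0.0701] jaw 8.9 down [ 1.7e-03 -5.0e-04 -1.0e+00] q [-0.09  0.65  1.47 -0.    1.02 -0.24] F [-0.2 -1.7  1.8] T [-0.38 -0.06 -0.06] op 0.0097
t 13.5 dp [-0.037, 0.0232, -0.1056] turn [-0.2, 0.1, 0.0] rows 2.286764706571891
[   9.05069766  -68.29860469 -145.64790703]
```

>>> move_arm(deltas=[{"dp": [0,0,0],"turn": [0,0,0]},{"dp": [0,0,0],"turn": [0,0,0]},{"dp": [-0.02,0,0],"turn": [0,0,0]},{"dp": [-0.037,0,0],"turn": [0,0,0]},{"dp": [-0.037,0.008,-0.035],"turn": [0,0,0]},{"dp": [-0.037,0.016,-0.07],"turn": [0,0,0]},{"dp": [-0.037,0.023,-0.106],"turn": [0,0,0]},{"dp": [-0.037,0.023,-0.106],"turn": [0,0,0]},{"dp": [-0.037,0.023,-0.106],"turn": [0,0,0]}], hand=0.045)

```text
time: 14.4
tool_pos: [0.5019, 0.0282, 0.1069]
tool_rot: [0.01, 1.57, 0.168]
contact_force: [0.3, 0.9, 0.3]
opening: 0.045
```

```bash
python3 -c "
from h import *
st()
plan(*man(*SC[1]),.070,9.1)
p=man(0,0)
for n in ('top','scene'):
    q,_=robot.read_camera(n); u,v=proj(np.r_[p,.08],n)[0].astype(int); cv2.imwrite(f'pics/{n}3.png',cv2.resize(q[v-60:v+60,u-80:u+80,::-1],None,fx=4.8,fy=4.8,interpolation=cv2.INTER_CUBIC))
"
```

```text
t 14.4 pos [0.5019 0.0282 0.1069] jaw 9.04 down [ 9.e-04  1.e-04 -1.e+00] q [-0.1   0.44  1.75  0.    0.96 -0.25] F [0.3 0.9 0.3] T [-0.03 -0.01 -0.01] op 0.045
t 14.4 dp [0.0369, -0.0002, 0.0008] turn [-0.1, 0.0, -0.0] rows 0.7386501777039924
```

View pics/scene3.png

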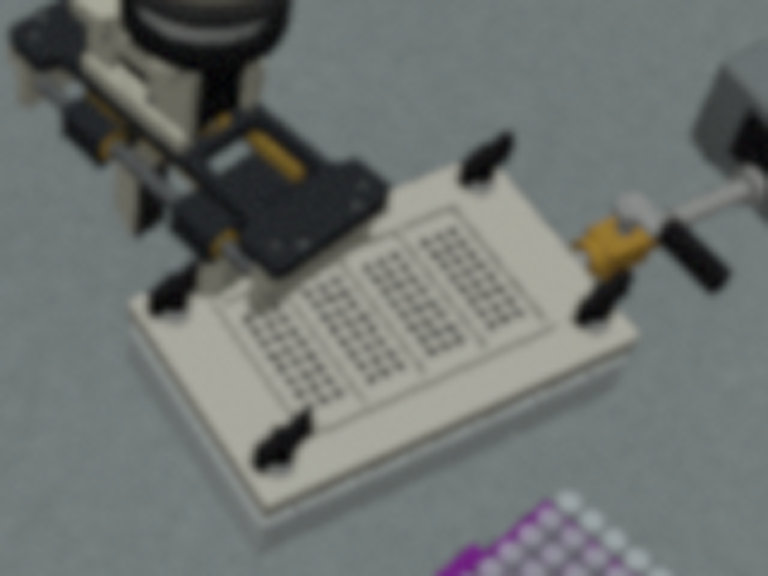

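>>> move_arm(deltas=[{"dp": [0.019,0,0.001],"turn": [0,0,0]},{"dp": [0.036,0,0.001],"turn": [0,0,0]},{"dp": [0.036,0,0.001],"turn": [0,0,0]}])

```text
time: 14.8
tool_pos: [0.5026, 0.0282, 0.0686]
tool_rot: [2.856, 1.567, 3.013]
contact_force: [-0.4, 0.1, -0.5]
opening: 0.045
```

>>> move_arm(deltas=[{"dp": [0,0,0],"turn": [0,0,0]},{"dp": [0,0,0],"turn": [0,0,0]},{"dp": [0,0,0],"turn": [0,0,0]},{"dp": [0,0,0],"turn": [0,0,0]},{"dp": [0,0,0],"turn": [0,0,0]},{"dp": [0,0,0],"turn": [0,0,0]}], hand=0.0, squeeze=15)

```text
time: 15.4
tool_pos: [0.503, 0.0282, 0.0709]
tool_rot: [-0.265, 1.57, -0.108]
contact_force: [-1.3, -1.1, 3.5]
opening: 0.0097
```

```bash
python3 -c "
from h import *
st()
plan(*man(*SC[1]),.070,-68.3)"
```

```text
t 15.4 pos [0.503  0.0282 0.0709] jaw 8.97 down [ 5.e-04 -1.e-04 -1.e+00] q [-0.1   0.49  1.78 -0.    0.87 -0.25] F [-1.3 -1.1  3.5] T [-0.1   0.22 -0.01] op 0.0097
t 15.4 dp [0.0009, 0.0, -0.0002] turn [77.3, 0.0, -0.0] rows 8.995632209112527
```

>>> move_arm(deltas=[{"dp": [0,0,0],"turn": [8.5,0,0]},{"dp": [0,0,0],"turn": [17,0,0]},{"dp": [0,0,0],"turn": [25.5,0,0]},{"dp": [0,0,0],"turn": [34,0,0]},{"dp": [0,0,0],"turn": [42.5,0,0]},{"dp": [0,0,0],"turn": [51,0,0]},{"dp": [0,0,0],"turn": [59.5,0,0]},{"dp": [0,0,0],"turn": [68,0,0]},{"dp": [0,0,0],"turn": [77.3,0,0]},{"dp": [0,0,0],"turn": [77.3,0,0]}])

```text
time: 16.4
tool_pos: [0.5035, 0.0279, 0.0709]
tool_rot: [0.913, 1.569, -0.281]
contact_force: [1.2, -2.2, 1.9]
opening: 0.01
```

>>> move_arm(deltas=[{"dp": [0,0,0],"turn": [0,0,0]}])

```text
time: 16.5
tool_pos: [0.5035, 0.0279, 0.0709]
tool_rot: [0.929, 1.569, -0.26]
contact_force: [0.7, -2.6, 3.5]
opening: 0.0096
```

```bash
python3 -c "
from h import *
st()
plan(*man(*SC[3]),.107,9.05)"
```

```text
t 16.5 pos [0.5035 0.0279 0.0709] jaw -68.14 down [ 1.5e-03 -4.0e-04 -1.0e+00] q [-0.1   0.49  1.78 -0.    0.87  1.09] F [ 0.7 -2.6  3.5] T [-0.46  0.04 -0.06] op 0.0096
t 16.5 dp [-0.036, 0.1812, -0.131] turn [-77.2, 0.1, -0.0] rows 8.986518386081663
```

>>> move_arm(deltas=[{"dp": [0,0,0],"turn": [0,0,0]},{"dp": [0,0,0],"turn": [0,0,0]},{"dp": [-0.02,0,0],"turn": [0,0,0]},{"dp": [-0.036,0,0],"turn": [0,0,0]},{"dp": [-0.036,0.03,-0.02],"turn": [-8,0,0]},{"dp": [-0.036,0.06,-0.042],"turn": [-16,0,0]},{"dp": [-0.036,0.09,-0.064],"turn": [-24,0,0]},{"dp": [-0.036,0.12,-0.086],"turn": [-32,0,0]},{"dp": [-0.036,0.15,-0.108],"turn": [-40,0,0]},{"dp": [-0.036,0.181,-0.131],"turn": [-48,0,0]}], hand=0.045)

```text
time: 17.5
tool_pos: [0.6228, 0.2183, 0.106]
tool_rot: [-2.772, 1.569, -3.12]
contact_force: [0.8, 0.2, 0.2]
opening: 0.0451
```

>>> move_arm(deltas=[{"dp": [0,0,0],"turn": [-8,0,0]},{"dp": [0,0,0],"turn": [-16,0,0]},{"dp": [0,0,0],"turn": [-24,0,0]},{"dp": [0,0,0],"turn": [-29.2,0,0]},{"dp": [0,0,0],"turn": [-29.2,0,0]}])

```text
time: 18.0
tool_pos: [0.6222, 0.217, 0.1059]
tool_rot: [2.98, 1.569, 3.137]
contact_force: [0.5, 0.3, -0.2]
opening: 0.045
```

```bash
python3 -c "
from h import *
st()
plan(*man(*SC[3]),.070,9.05)"
```

```text
t 18.0 pos [0.6222 0.217  0.1059] jaw 8.98 down [-0.0014  0.     -1.    ] q [0.22 0.69 1.28 0.   1.18 0.06] F [ 0.5  0.3 -0.2] T [-0.04  0.05 -0.03] op 0.045
t 18.0 dp [0.0359, -0.0001, 0.0007] turn [-0.1, -0.1, -0.0] rows 0.7180384818020491
```

>>> move_arm(deltas=[{"dp": [0.019,0,0.0005],"turn": [0,0,0]},{"dp": [0.035,0,0.0005],"turn": [0,0,0]},{"dp": [0.035,0,0.0005],"turn": [0,0,0]}])

```text
time: 18.3
tool_pos: [0.6214, 0.2166, 0.0688]
tool_rot: [-3.117, 1.565, -2.964]
contact_force: [-0.4, -0.4, 0.3]
opening: 0.0448
```

>>> move_arm(deltas=[{"dp": [0,0,0],"turn": [0,0,0]},{"dp": [0,0,0],"turn": [0,0,0]},{"dp": [0,0,0],"turn": [0,0,0]},{"dp": [0,0,0],"turn": [0,0,0]},{"dp": [0,0,0],"turn": [0,0,0]},{"dp": [0,0,0],"turn": [0,0,0]}], hand=0.0, squeeze=15)

```text
time: 18.9
tool_pos: [0.623, 0.2169, 0.072]
tool_rot: [2.893, 1.571, 3.047]
contact_force: [-1.5, -0.5, 2.5]
opening: 0.0099
```

```bash
python3 -c "
from h import *
st()
plan(*man(*SC[3]),.070,-68.3)"
```

```text
t 18.9 pos [0.623  0.2169 0.072 ] jaw 8.87 down [-2.e-04  0.e+00 -1.e+00] q [0.22 0.73 1.31 0.   1.11 0.06] F [-1.5 -0.5  2.5] T [-0.12  0.44 -0.03] op 0.0099
t 18.9 dp [0.002, 0.0002, -0.0001] turn [77.2, -0.0, 0.0] rows 8.983461721437731
```

>>> move_arm(deltas=[{"dp": [0,0,0],"turn": [8.5,0,0]},{"dp": [0,0,0],"turn": [17,0,0]},{"dp": [0,0,0],"turn": [25.5,0,0]},{"dp": [0,0,0],"turn": [34,0,0]},{"dp": [0,0,0],"turn": [42.5,0,0]},{"dp": [0,0,0],"turn": [51,0,0]},{"dp": [0,0,0],"turn": [59.5,0,0]},{"dp": [0,0,0],"turn": [68,0,0]},{"dp": [0,0,0],"turn": [77.3,0,0]},{"dp": [0,0,0],"turn": [77.3,0,0]}])

```text
time: 19.9
tool_pos: [0.6233, 0.2168, 0.072]
tool_rot: [0.827, 1.571, -0.369]
contact_force: [-2.2, -1.0, 4.5]
opening: 0.0098
```

>>> move_arm(deltas=[{"dp": [0,0,0],"turn": [0,0,0]}])

```text
time: 20.0
tool_pos: [0.6232, 0.2167, 0.072]
tool_rot: [0.887, 1.571, -0.304]
contact_force: [-2.1, -1.1, 5.0]
opening: 0.01
```

```bash
python3 -c "
from h import *
st()
plan(*man(*SC[2]),.107,9.05)"
```

```text
t 20.0 pos [0.6232 0.2167 0.072 ] jaw -68.25 down [ 2.e-04 -1.e-04 -1.e+00] q [ 0.22  0.73  1.31 -0.    1.11  1.41] F [-2.1 -1.1  5. ] T [-0.37  0.54 -0.05] op 0.01
t 20.0 dp [-0.035, -0.0979, -0.0466] turn [-77.3, 0.0, -0.0] rows 8.998409276939519
```

>>> move_arm(deltas=[{"dp": [0,0,0],"turn": [0,0,0]},{"dp": [0,0,0],"turn": [0,0,0]},{"dp": [-0.02,0,0],"turn": [0,0,0]},{"dp": [-0.035,0,0],"turn": [0,0,0]},{"dp": [-0.035,-0.016,-0.008],"turn": [-8,0,0]},{"dp": [-0.035,-0.032,-0.016],"turn": [-16,0,0]},{"dp": [-0.035,-0.048,-0.024],"turn": [-24,0,0]},{"dp": [-0.035,-0.064,-0.031],"turn": [-32,0,0]},{"dp": [-0.035,-0.08,-0.038],"turn": [-40,0,0]},{"dp": [-0.035,-0.098,-0.047],"turn": [-48,0,0]}], hand=0.045)

```text
time: 21.0
tool_pos: [0.5144, 0.2246, 0.1063]
tool_rot: [0.911, 1.57, 0.562]
contact_force: [0.5, -0.1, -0.3]
opening: 0.0452
```

>>> move_arm(deltas=[{"dp": [0,0,0],"turn": [-8,0,0]},{"dp": [0,0,0],"turn": [-16,0,0]},{"dp": [0,0,0],"turn": [-24,0,0]},{"dp": [0,0,0],"turn": [-29.3,0,0]},{"dp": [0,0,0],"turn": [-29.3,0,0]}])

```text
time: 21.5
tool_pos: [0.5149, 0.2247, 0.1063]
tool_rot: [0.995, 1.571, 1.152]
contact_force: [0.2, -1.6, 0.5]
opening: 0.0449
```

```bash
python3 -c "
from h import *
st()
plan(*man(*SC[2]),.070,9.05)"
```

```text
t 21.5 pos [0.5149 0.2247 0.1063] jaw 8.98 down [ 1.e-04  2.e-04 -1.e+00] q [0.27 0.53 1.58 0.   1.03 0.12] F [ 0.2 -1.6  0.5] T [-0.1   0.03  0.  ] op 0.0449
t 21.5 dp [0.0363, -0.0009, 0.0] turn [-0.1, 0.0, -0.0] rows 0.7264735184644208
```

>>> move_arm(deltas=[{"dp": [0.019,-0.001,0.0005],"turn": [0,0,0]},{"dp": [0.035,-0.001,0.0005],"turn": [0,0,0]},{"dp": [0.035,-0.001,0.0005],"turn": [0,0,0]}])

```text
time: 21.8
tool_pos: [0.5141, 0.2233, 0.0695]
tool_rot: [-3.054, 1.567, -2.901]
contact_force: [-0.5, 0.7, 0.1]
opening: 0.045
```

>>> move_arm(deltas=[{"dp": [0,0,0],"turn": [0,0,0]},{"dp": [0,0,0],"turn": [0,0,0]},{"dp": [0,0,0],"turn": [0,0,0]},{"dp": [0,0,0],"turn": [0,0,0]},{"dp": [0,0,0],"turn": [0,0,0]},{"dp": [0,0,0],"turn": [0,0,0]}], hand=0.0, squeeze=15)

```text
time: 22.4
tool_pos: [0.5152, 0.2237, 0.0719]
tool_rot: [2.83, 1.571, 2.985]
contact_force: [-2.0, 0.5, 4.8]
opening: 0.0102
```

```bash
python3 -c "
from h import *
st()
plan(*man(*SC[2]),.070,-68.3)"
```

```text
t 22.4 pos [0.5152 0.2237 0.0719] jaw 8.87 down [-3.e-04  0.e+00 -1.e+00] q [0.27 0.57 1.62 0.   0.95 0.12] F [-2.   0.5  4.8] T [-0.16  0.49 -0.05] op 0.0102
t 22.4 dp [0.0019, 0.0001, -0.0001] turn [77.2, -0.0, 0.0] rows 8.98344559540856
```

>>> move_arm(deltas=[{"dp": [0,0,0],"turn": [8.5,0,0]},{"dp": [0,0,0],"turn": [17,0,0]},{"dp": [0,0,0],"turn": [25.5,0,0]},{"dp": [0,0,0],"turn": [34,0,0]},{"dp": [0,0,0],"turn": [42.5,0,0]},{"dp": [0,0,0],"turn": [51,0,0]},{"dp": [0,0,0],"turn": [59.5,0,0]},{"dp": [0,0,0],"turn": [68,0,0]},{"dp": [0,0,0],"turn": [77.3,0,0]},{"dp": [0,0,0],"turn": [77.3,0,0]}])

```text
time: 23.4
tool_pos: [0.5155, 0.2235, 0.0719]
tool_rot: [0.808, 1.57, -0.388]
contact_force: [-2.7, -1.7, 4.4]
opening: 0.0095
```

>>> move_arm(deltas=[{"dp": [0,0,0],"turn": [0,0,0]}])

```text
time: 23.5
tool_pos: [0.5155, 0.2235, 0.0719]
tool_rot: [0.972, 1.57, -0.219]
contact_force: [-2.3, -2.2, 5.1]
opening: 0.0098
```

```bash
python3 -c "
from h import *
st()
plan(*man(*SC[4]),.107,9.05)"
```

```text
t 23.5 pos [0.5155 0.2235 0.0719] jaw -68.24 down [ 3.e-04 -1.e-04 -1.e+00] q [ 0.27  0.57  1.62 -0.    0.95  1.46] F [-2.3 -2.2  5.1] T [-0.42  0.46 -0.09] op 0.0098
t 23.5 dp [-0.035, 0.0133, 0.2229] turn [-77.3, 0.0, -0.0] rows 8.997125474043479
```

>>> move_arm(deltas=[{"dp": [0,0,0],"turn": [0,0,0]},{"dp": [0,0,0],"turn": [0,0,0]},{"dp": [-0.02,0,0],"turn": [0,0,0]},{"dp": [-0.035,0,0],"turn": [0,0,0]},{"dp": [-0.035,0.002,0.035],"turn": [-8,0,0]},{"dp": [-0.035,0.004,0.07],"turn": [-16,0,0]},{"dp": [-0.035,0.006,0.105],"turn": [-24,0,0]},{"dp": [-0.035,0.008,0.145],"turn": [-32,0,0]},{"dp": [-0.035,0.01,0.185],"turn": [-40,0,0]},{"dp": [-0.035,0.013,0.223],"turn": [-48,0,0]}], hand=0.045)

```text
time: 24.5
tool_pos: [0.6101, 0.0195, 0.1063]
tool_rot: [1.395, 1.571, 1.046]
contact_force: [1.7, -0.5, 0.0]
opening: 0.0451
```

>>> move_arm(deltas=[{"dp": [0,0,0],"turn": [-8,0,0]},{"dp": [0,0,0],"turn": [-16,0,0]},{"dp": [0,0,0],"turn": [-24,0,0]},{"dp": [0,0,0],"turn": [-29.3,0,0]},{"dp": [0,0,0],"turn": [-29.3,0,0]}])

```text
time: 25.0
tool_pos: [0.6095, 0.0211, 0.1061]
tool_rot: [2.224, 1.57, 2.381]
contact_force: [0.4, -0.8, -0.5]
opening: 0.0449
```

```bash
python3 -c "
from h import *
st()
plan(*man(*SC[4]),.070,9.05)"
```

```text
t 25.0 pos [0.6095 0.0211 0.1061] jaw 8.99 down [-2.e-04  2.e-04 -1.e+00] q [-0.09  0.61  1.44  0.    1.1  -0.25] F [ 0.4 -0.8 -0.5] T [-0.09  0.01 -0.03] op 0.0449
t 25.0 dp [0.0361, 0.0001, 0.001] turn [-0.1, -0.0, -0.0] rows 0.7232243441825965
```

>>> move_arm(deltas=[{"dp": [0.019,0,0.001],"turn": [0,0,0]},{"dp": [0.035,0,0.001],"turn": [0,0,0]},{"dp": [0.035,0,0.001],"turn": [0,0,0]}])

```text
time: 25.3
tool_pos: [0.609, 0.0214, 0.0692]
tool_rot: [2.861, 1.566, 3.014]
contact_force: [0.3, 0.0, 0.1]
opening: 0.0449
```

>>> move_arm(deltas=[{"dp": [0,0,0],"turn": [0,0,0]},{"dp": [0,0,0],"turn": [0,0,0]},{"dp": [0,0,0],"turn": [0,0,0]},{"dp": [0,0,0],"turn": [0,0,0]},{"dp": [0,0,0],"turn": [0,0,0]},{"dp": [0,0,0],"turn": [0,0,0]}], hand=0.0, squeeze=15)

```text
time: 25.9
tool_pos: [0.6108, 0.0212, 0.0719]
tool_rot: [-0.039, 1.57, 0.116]
contact_force: [-0.0, 0.3, 1.6]
opening: 0.01
```

```bash
python3 -c "
from h import *
st()
plan(*man(*SC[4]),.070,-68.3)"
```

```text
t 25.9 pos [0.6108 0.0212 0.0719] jaw 8.86 down [ 9.e-04  1.e-04 -1.e+00] q [-0.09  0.65  1.47  0.    1.03 -0.25] F [-0.   0.3  1.6] T [-0.08  0.03 -0.1 ] op 0.01
t 25.9 dp [0.0019, 0.0002, -0.0002] turn [77.2, 0.0, -0.0] rows 8.981974283973464
```

>>> move_arm(deltas=[{"dp": [0,0,0],"turn": [8.5,0,0]},{"dp": [0,0,0],"turn": [17,0,0]},{"dp": [0,0,0],"turn": [25.5,0,0]},{"dp": [0,0,0],"turn": [34,0,0]},{"dp": [0,0,0],"turn": [42.5,0,0]},{"dp": [0,0,0],"turn": [51,0,0]},{"dp": [0,0,0],"turn": [59.5,0,0]},{"dp": [0,0,0],"turn": [68,0,0]},{"dp": [0,0,0],"turn": [77.3,0,0]},{"dp": [0,0,0],"turn": [77.3,0,0]}])

```text
time: 26.9
tool_pos: [0.611, 0.0211, 0.072]
tool_rot: [1.129, 1.57, -0.067]
contact_force: [0.4, -0.8, 2.4]
opening: 0.01
```

>>> move_arm(deltas=[{"dp": [0,0,0],"turn": [0,0,0]}])

```text
time: 27.0
tool_pos: [0.611, 0.0211, 0.072]
tool_rot: [1.123, 1.569, -0.068]
contact_force: [0.8, -1.1, 2.8]
opening: 0.0099
```

```bash
python3 -c "
from h import *
st()
plan(*man(*SC[1]),.107,-68.3)"
```

```text
t 27.0 pos [0.611  0.0211 0.072 ] jaw -68.25 down [ 1.3e-03 -1.0e-04 -1.0e+00] q [-0.09  0.65  1.47  0.    1.02  1.1 ] F [ 0.8 -1.1  2.8] T [-0.15 -0.02 -0.09] op 0.0099
t 27.0 dp [-0.0352, -0.0979, -0.0467] turn [0.1, 0.0, -0.1] rows 2.2801211451969796
```

>>> move_arm(deltas=[{"dp": [0,0,0],"turn": [0,0,0]},{"dp": [0,0,0],"turn": [0,0,0]},{"dp": [-0.02,0,0],"turn": [0,0,0]},{"dp": [-0.035,0,0],"turn": [0,0,0]},{"dp": [-0.035,-0.035,-0.016],"turn": [0,0,0]},{"dp": [-0.035,-0.07,-0.032],"turn": [0,0,0]},{"dp": [-0.035,-0.098,-0.047],"turn": [0,0,0]},{"dp": [-0.035,-0.098,-0.047],"turn": [0,0,0]},{"dp": [-0.035,-0.098,-0.047],"turn": [0,0,0]}], hand=0.045)

```text
time: 27.9
tool_pos: [0.5023, 0.029, 0.1069]
tool_rot: [1.223, 1.57, 0.029]
contact_force: [1.2, 0.1, 0.7]
opening: 0.045
```

```bash
python3 -c "
from h import *
st()
plan(*man(*SC[1]),.070,-68.3)
p=man(0,0)
for n in ('top','scene'):
    q,_=robot.read_camera(n); u,v=proj(np.r_[p,.08],n)[0].astype(int); cv2.imwrite(f'pics/{n}4.png',cv2.resize(q[v-60:v+60,u-80:u+80,::-1],None,fx=4.8,fy=4.8,interpolation=cv2.INTER_CUBIC))
"
```

```text
t 27.9 pos [0.5023 0.029  0.1069] jaw -68.38 down [ 8.e-04  0.e+00 -1.e+00] q [-0.09  0.44  1.75  0.    0.96  1.1 ] F [1.2 0.1 0.7] T [-0.07  0.13  0.04] op 0.045
t 27.9 dp [0.0369, 0.0002, 0.0009] turn [-0.1, 0.0, -0.0] rows 0.7376301844333614
```

View pics/scene4.png

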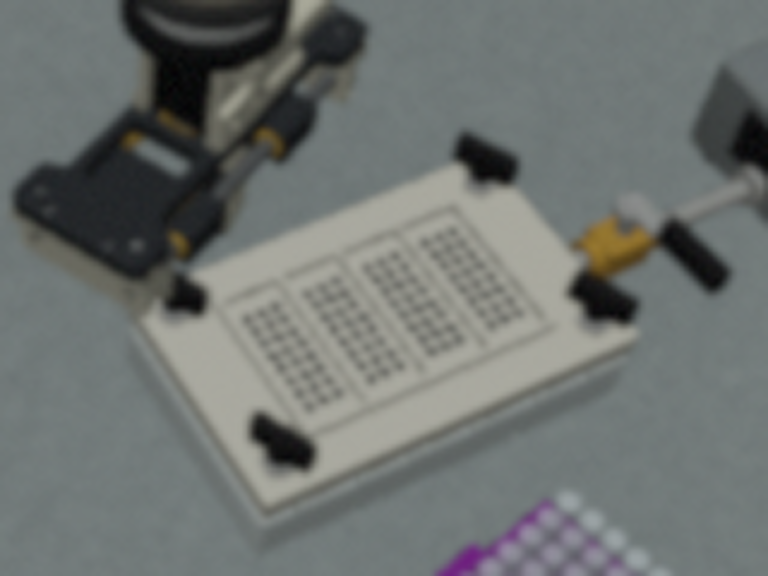

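>>> move_arm(deltas=[{"dp": [0.019,0,0.001],"turn": [0,0,0]},{"dp": [0.036,0,0.001],"turn": [0,0,0]},{"dp": [0.036,0,0.001],"turn": [0,0,0]}])

```text
time: 28.3
tool_pos: [0.502, 0.0279, 0.0685]
tool_rot: [-2.069, 1.567, 3.02]
contact_force: [-0.8, -1.0, 0.4]
opening: 0.0449
```

>>> move_arm(deltas=[{"dp": [0,0,0],"turn": [0,0,0]},{"dp": [0,0,0],"turn": [0,0,0]},{"dp": [0,0,0],"turn": [0,0,0]},{"dp": [0,0,0],"turn": [0,0,0]},{"dp": [0,0,0],"turn": [0,0,0]},{"dp": [0,0,0],"turn": [0,0,0]}], hand=0.0, squeeze=25)

```text
time: 28.9
tool_pos: [0.5028, 0.0277, 0.0709]
tool_rot: [0.798, 1.57, -0.396]
contact_force: [0.9, -1.9, 2.0]
opening: 0.0099
```

```bash
python3 -c "
from h import *
st()
plan(*man(*SC[1]),.070,-145.65)"
```

```text
t 28.9 pos [0.5028 0.0277 0.0709] jaw -68.42 down [ 1.1e-03 -4.0e-04 -1.0e+00] q [-0.1   0.49  1.78 -0.    0.87  1.1 ] F [ 0.9 -1.9  2. ] T [-0.34  0.12  0.05] op 0.0099
t 28.9 dp [0.0009, 0.0001, -0.0005] turn [77.2, 0.0, -0.1] rows 8.990777544542475
```

>>> move_arm(deltas=[{"dp": [0,0,0],"turn": [8.5,0,0]},{"dp": [0,0,0],"turn": [17,0,0]},{"dp": [0,0,0],"turn": [25.5,0,0]},{"dp": [0,0,0],"turn": [34,0,0]},{"dp": [0,0,0],"turn": [42.5,0,0]},{"dp": [0,0,0],"turn": [51,0,0]},{"dp": [0,0,0],"turn": [59.5,0,0]},{"dp": [0,0,0],"turn": [68,0,0]},{"dp": [0,0,0],"turn": [74,0,0]},{"dp": [0,0,0],"turn": [76,0,0]}])

```text
time: 29.9
tool_pos: [0.5029, 0.0279, 0.0709]
tool_rot: [2.475, 1.57, -0.049]
contact_force: [1.1, -0.6, 1.9]
opening: 0.0097
```

>>> move_arm(deltas=[{"dp": [0,0,0],"turn": [2,0,0]},{"dp": [0,0,0],"turn": [4,0,0]},{"dp": [0,0,0],"turn": [5,0,0]},{"dp": [0,0,0],"turn": [5,0,0]}])

```text
time: 30.3
tool_pos: [0.5029, 0.0279, 0.0709]
tool_rot: [2.375, 1.57, -0.232]
contact_force: [1.0, -1.0, 3.4]
opening: 0.0101
```

```bash
python3 -c "
from h import *
st()
plan(*man(*SC[3]),.107,-68.3)"
```

```text
t 30.3 pos [0.5029 0.0279 0.0709] jaw -149.38 down [ 1.2e-03 -3.0e-04 -1.0e+00] q [-0.1   0.49  1.78 -0.    0.87  2.51] F [ 1.  -1.   3.4] T [-0.08  0.1   0.55] op 0.0101
t 30.3 dp [-0.036, -0.1016, -0.1996] turn [-81.1, -0.0, -0.1] rows 9.438530550405666
```

>>> move_arm(deltas=[{"dp": [0,0,0],"turn": [0,0,0]},{"dp": [0,0,0],"turn": [0,0,0]},{"dp": [-0.02,0,0],"turn": [0,0,0]},{"dp": [-0.036,0,0],"turn": [0,0,0]},{"dp": [-0.036,-0.016,-0.033],"turn": [-8,0,0]},{"dp": [-0.036,-0.032,-0.066],"turn": [-16,0,0]},{"dp": [-0.036,-0.05,-0.1],"turn": [-24,0,0]},{"dp": [-0.036,-0.067,-0.133],"turn": [-32,0,0]},{"dp": [-0.036,-0.084,-0.166],"turn": [-40,0,0]},{"dp": [-0.036,-0.101,-0.2],"turn": [-48,0,0]}], hand=0.045)

```text
time: 31.3
tool_pos: [0.6234, 0.218, 0.1059]
tool_rot: [-1.381, 1.569, 3.138]
contact_force: [0.2, 0.1, 0.0]
opening: 0.0451
```

>>> move_arm(deltas=[{"dp": [0,0,0],"turn": [-8,0,0]},{"dp": [0,0,0],"turn": [-16,0,0]},{"dp": [0,0,0],"turn": [-24,0,0]},{"dp": [0,0,0],"turn": [-32,0,0]},{"dp": [0,0,0],"turn": [-33,0,0]},{"dp": [0,0,0],"turn": [-33,0,0]}])

```text
time: 31.9
tool_pos: [0.623, 0.2166, 0.1061]
tool_rot: [-2.0, 1.57, 3.086]
contact_force: [-0.6, 0.8, -0.6]
opening: 0.0446
```

```bash
python3 -c "
from h import *
st()
plan(*man(*SC[3]),.070,-68.3)"
```

```text
t 31.9 pos [0.623  0.2166 0.1061] jaw -68.6 down [-9.e-04  0.e+00 -1.e+00] q [0.22 0.69 1.27 0.   1.18 1.42] F [-0.6  0.8 -0.6] T [-0.08  0.19 -0.02] op 0.0446
t 31.9 dp [0.0361, 0.0, -0.0004] turn [-0.3, -0.0, 0.0] rows 0.7223206792045869
```

>>> move_arm(deltas=[{"dp": [0.019,0,0],"turn": [0,0,0]},{"dp": [0.035,0,0],"turn": [0,0,0]},{"dp": [0.035,0,0],"turn": [0,0,0]}])

```text
time: 32.2
tool_pos: [0.6216, 0.2162, 0.069]
tool_rot: [-1.752, 1.566, -2.949]
contact_force: [-0.4, -0.3, -0.5]
opening: 0.0453
```

>>> move_arm(deltas=[{"dp": [0,0,0],"turn": [0,0,0]},{"dp": [0,0,0],"turn": [0,0,0]},{"dp": [0,0,0],"turn": [0,0,0]},{"dp": [0,0,0],"turn": [0,0,0]},{"dp": [0,0,0],"turn": [0,0,0]},{"dp": [0,0,0],"turn": [0,0,0]}], hand=0.0, squeeze=25)

```text
time: 32.8
tool_pos: [0.6235, 0.2168, 0.072]
tool_rot: [1.767, 1.57, 0.573]
contact_force: [-0.9, 0.7, 1.2]
opening: 0.0099
```

>>> move_arm(deltas=[{"dp": [0,0,0],"turn": [8.5,0,0]},{"dp": [0,0,0],"turn": [17,0,0]},{"dp": [0,0,0],"turn": [25.5,0,0]},{"dp": [0,0,0],"turn": [34,0,0]},{"dp": [0,0,0],"turn": [42.5,0,0]},{"dp": [0,0,0],"turn": [51,0,0]},{"dp": [0,0,0],"turn": [59.5,0,0]},{"dp": [0,0,0],"turn": [68,0,0]},{"dp": [0,0,0],"turn": [74,0,0]},{"dp": [0,0,0],"turn": [76,0,0]}])

```text
time: 33.8
tool_pos: [0.6233, 0.2163, 0.072]
tool_rot: [1.013, 1.57, -1.512]
contact_force: [-1.9, -1.0, 2.5]
opening: 0.0099
```

>>> move_arm(deltas=[{"dp": [0,0,0],"turn": [2,0,0]},{"dp": [0,0,0],"turn": [4,0,0]},{"dp": [0,0,0],"turn": [5,0,0]},{"dp": [0,0,0],"turn": [5,0,0]}])

```text
time: 34.2
tool_pos: [0.6233, 0.2163, 0.072]
tool_rot: [1.257, 1.57, -1.35]
contact_force: [-3.0, -3.0, 5.7]
opening: 0.0099
```

```bash
python3 -c "
from h import *
st()
plan(*man(*SC[2]),.107,-68.3)"
```

```text
t 34.2 pos [0.6233 0.2163 0.072 ] jaw -149.38 down [ 1.e-04 -6.e-04 -1.e+00] q [ 0.22  0.73  1.31 -0.    1.11  2.83] F [-3.  -3.   5.7] T [-0.44  0.52  0.59] op 0.0099
t 34.2 dp [-0.035, -0.0615, 0.0893] turn [-81.1, 0.0, -0.0] rows 9.439387149492292
```

>>> move_arm(deltas=[{"dp": [0,0,0],"turn": [0,0,0]},{"dp": [0,0,0],"turn": [0,0,0]},{"dp": [-0.02,0,0],"turn": [0,0,0]},{"dp": [-0.035,0,0],"turn": [0,0,0]},{"dp": [-0.035,-0.01,0.015],"turn": [-8,0,0]},{"dp": [-0.035,-0.02,0.03],"turn": [-16,0,0]},{"dp": [-0.035,-0.03,0.045],"turn": [-24,0,0]},{"dp": [-0.035,-0.041,0.06],"turn": [-32,0,0]},{"dp": [-0.035,-0.051,0.075],"turn": [-40,0,0]},{"dp": [-0.035,-0.0615,0.089],"turn": [-48,0,0]}], hand=0.045)

```text
time: 35.2
tool_pos: [0.5146, 0.2246, 0.1062]
tool_rot: [-2.704, 1.57, 1.814]
contact_force: [-0.6, 0.1, -1.0]
opening: 0.0452
```

>>> move_arm(deltas=[{"dp": [0,0,0],"turn": [-8,0,0]},{"dp": [0,0,0],"turn": [-16,0,0]},{"dp": [0,0,0],"turn": [-24,0,0]},{"dp": [0,0,0],"turn": [-32,0,0]},{"dp": [0,0,0],"turn": [-33,0,0]},{"dp": [0,0,0],"turn": [-33,0,0]}])

```text
time: 35.8
tool_pos: [0.5154, 0.2245, 0.1063]
tool_rot: [3.078, 1.57, 1.88]
contact_force: [-0.3, -0.5, 1.1]
opening: 0.0448
```

```bash
python3 -c "
from h import *
st()
plan(*man(*SC[2]),.070,-68.3)"
```

```text
t 35.8 pos [0.5154 0.2245 0.1063] jaw -68.6 down [-1.e-04  3.e-04 -1.e+00] q [0.27 0.53 1.58 0.   1.03 1.47] F [-0.3 -0.5  1.1] T [-0.03  0.18 -0.05] op 0.0448
t 35.8 dp [0.0363, -0.0006, 0.0005] turn [-0.3, -0.0, -0.0] rows 0.7270381830659458
```

>>> move_arm(deltas=[{"dp": [0.019,0,0.0005],"turn": [0,0,0]},{"dp": [0.035,0,0.0005],"turn": [0,0,0]},{"dp": [0.035,0,0.0005],"turn": [0,0,0]}])

```text
time: 36.1
tool_pos: [0.5142, 0.2235, 0.0695]
tool_rot: [-1.718, 1.567, -2.915]
contact_force: [-0.3, -1.1, -0.3]
opening: 0.045
```

>>> move_arm(deltas=[{"dp": [0,0,0],"turn": [0,0,0]},{"dp": [0,0,0],"turn": [0,0,0]},{"dp": [0,0,0],"turn": [0,0,0]},{"dp": [0,0,0],"turn": [0,0,0]},{"dp": [0,0,0],"turn": [0,0,0]},{"dp": [0,0,0],"turn": [0,0,0]}], hand=0.0, squeeze=25)

```text
time: 36.7
tool_pos: [0.5159, 0.2237, 0.072]
tool_rot: [1.008, 1.57, -0.187]
contact_force: [-0.7, -2.4, 2.6]
opening: 0.0095
```

>>> move_arm(deltas=[{"dp": [0,0,0],"turn": [8.5,0,0]},{"dp": [0,0,0],"turn": [17,0,0]},{"dp": [0,0,0],"turn": [25.5,0,0]},{"dp": [0,0,0],"turn": [34,0,0]},{"dp": [0,0,0],"turn": [42.5,0,0]},{"dp": [0,0,0],"turn": [51,0,0]},{"dp": [0,0,0],"turn": [59.5,0,0]},{"dp": [0,0,0],"turn": [68,0,0]},{"dp": [0,0,0],"turn": [74,0,0]},{"dp": [0,0,0],"turn": [76,0,0]}])

```text
time: 37.7
tool_pos: [0.5156, 0.2228, 0.072]
tool_rot: [0.975, 1.569, -1.549]
contact_force: [-0.4, -5.4, 4.0]
opening: 0.0094
```

>>> move_arm(deltas=[{"dp": [0,0,0],"turn": [2,0,0]},{"dp": [0,0,0],"turn": [4,0,0]},{"dp": [0,0,0],"turn": [5,0,0]},{"dp": [0,0,0],"turn": [5,0,0]}])

```text
time: 38.1
tool_pos: [0.5156, 0.2228, 0.0719]
tool_rot: [1.088, 1.569, -1.52]
contact_force: [-1.0, -5.5, 3.4]
opening: 0.0102
```

```bash
python3 -c "
from h import *
st()
plan(*man(*SC[4]),.107,-68.3)"
```

```text
t 38.1 pos [0.5156 0.2228 0.0719] jaw -149.38 down [ 1.0e-04 -1.9e-03 -1.0e+00] q [ 0.27  0.57  1.62 -0.    0.95  2.88] F [-1.  -5.5  3.4] T [-0.88  0.31  0.53] op 0.0102
t 38.1 dp [-0.0347, 0.2217, 0.0209] turn [-81.1, 0.1, -0.0] rows 9.438855352711489
```

>>> move_arm(deltas=[{"dp": [0,0,0],"turn": [0,0,0]},{"dp": [0,0,0],"turn": [0,0,0]},{"dp": [-0.02,0,0],"turn": [0,0,0]},{"dp": [-0.035,0,0],"turn": [0,0,0]},{"dp": [-0.035,0.037,0.003],"turn": [-8,0,0]},{"dp": [-0.035,0.074,0.007],"turn": [-16,0,0]},{"dp": [-0.035,0.111,0.011],"turn": [-24,0,0]},{"dp": [-0.035,0.148,0.014],"turn": [-32,0,0]},{"dp": [-0.035,0.185,0.017],"turn": [-40,0,0]},{"dp": [-0.035,0.2215,0.021],"turn": [-48,0,0]}], hand=0.045)

```text
time: 39.1
tool_pos: [0.6108, 0.0214, 0.1064]
tool_rot: [2.902, 1.57, 1.137]
contact_force: [0.5, 1.1, 0.0]
opening: 0.0448
```

>>> move_arm(deltas=[{"dp": [0,0,0],"turn": [-8,0,0]},{"dp": [0,0,0],"turn": [-16,0,0]},{"dp": [0,0,0],"turn": [-24,0,0]},{"dp": [0,0,0],"turn": [-32,0,0]},{"dp": [0,0,0],"turn": [-33,0,0]},{"dp": [0,0,0],"turn": [-33,0,0]}])

```text
time: 39.7
tool_pos: [0.6101, 0.0227, 0.1064]
tool_rot: [3.048, 1.57, 1.85]
contact_force: [-0.8, -0.4, 1.1]
opening: 0.0451
```

```bash
python3 -c "
from h import *
st()
plan(*man(*SC[4]),.070,-68.3)"
```

```text
t 39.7 pos [0.6101 0.0227 0.1064] jaw -68.59 down [-1.e-04  3.e-04 -1.e+00] q [-0.09  0.61  1.44  0.    1.1   1.11] F [-0.8 -0.4  1.1] T [-0.15  0.14  0.01] op 0.0451
t 39.7 dp [0.0364, -0.0001, 0.0014] turn [-0.3, -0.0, -0.0] rows 0.7276668837548906
```

>>> move_arm(deltas=[{"dp": [0.019,0,0.0015],"turn": [0,0,0]},{"dp": [0.035,0,0.0015],"turn": [0,0,0]},{"dp": [0.035,0,0.0015],"turn": [0,0,0]}])

```text
time: 40.0
tool_pos: [0.6091, 0.0213, 0.0693]
tool_rot: [-2.078, 1.566, 3.008]
contact_force: [0.1, 0.4, 0.2]
opening: 0.0451
```

>>> move_arm(deltas=[{"dp": [0,0,0],"turn": [0,0,0]},{"dp": [0,0,0],"turn": [0,0,0]},{"dp": [0,0,0],"turn": [0,0,0]},{"dp": [0,0,0],"turn": [0,0,0]},{"dp": [0,0,0],"turn": [0,0,0]},{"dp": [0,0,0],"turn": [0,0,0]}], hand=0.0, squeeze=25)

```text
time: 40.6
tool_pos: [0.6109, 0.021, 0.0719]
tool_rot: [1.152, 1.57, -0.043]
contact_force: [-1.0, 0.9, 2.6]
opening: 0.0097
```

>>> move_arm(deltas=[{"dp": [0,0,0],"turn": [8.5,0,0]},{"dp": [0,0,0],"turn": [17,0,0]},{"dp": [0,0,0],"turn": [25.5,0,0]},{"dp": [0,0,0],"turn": [34,0,0]},{"dp": [0,0,0],"turn": [42.5,0,0]},{"dp": [0,0,0],"turn": [51,0,0]},{"dp": [0,0,0],"turn": [59.5,0,0]},{"dp": [0,0,0],"turn": [68,0,0]},{"dp": [0,0,0],"turn": [74,0,0]},{"dp": [0,0,0],"turn": [76,0,0]}])

```text
time: 41.6
tool_pos: [0.6109, 0.021, 0.072]
tool_rot: [2.272, 1.57, -0.252]
contact_force: [-0.5, -0.6, 2.4]
opening: 0.0096
```

>>> move_arm(deltas=[{"dp": [0,0,0],"turn": [2,0,0]},{"dp": [0,0,0],"turn": [4,0,0]},{"dp": [0,0,0],"turn": [5,0,0]},{"dp": [0,0,0],"turn": [5,0,0]}])

```text
time: 42.0
tool_pos: [0.6109, 0.021, 0.0719]
tool_rot: [2.061, 1.57, -0.547]
contact_force: [-0.3, -0.8, 4.4]
opening: 0.0098
```

```bash
python3 -c "
from h import *
st()
plan(.55,-.19,.17,97)"
```

```text
t 42.0 pos [0.6109 0.021  0.0719] jaw -149.38 down [ 6.e-04 -4.e-04 -1.e+00] q [-0.09  0.65  1.47 -0.    1.03  2.52] F [-0.3 -0.8  4.4] T [-0.1   0.29  0.57] op 0.0098
t 42.0 dp [-0.098, 0.1506, 0.1598] turn [113.6, -0.0, -0.0] rows 13.226607581645391
```

```bash
python3 -c "
from h import *
plan(.28,-.36,.17,-83)"
```

```text
t 42.0 dp [-0.0981, 0.1594, 0.4787] turn [-66.4, 0.0, -0.0] rows 10.280843874814808
```

>>> move_arm(deltas=[{"dp": [0,0,0],"turn": [0,0,0]},{"dp": [0,0,0],"turn": [0,0,0]},{"dp": [-0.025,0,0],"turn": [0,0,0]},{"dp": [-0.05,0,0],"turn": [0,0,0]},{"dp": [-0.09,0.01,0.03],"turn": [-8,0,0]},{"dp": [-0.098,0.025,0.076],"turn": [-16,0,0]},{"dp": [-0.098,0.04,0.122],"turn": [-24,0,0]},{"dp": [-0.098,0.055,0.168],"turn": [-32,0,0]},{"dp": [-0.098,0.07,0.214],"turn": [-40,0,0]},{"dp": [-0.098,0.085,0.26],"turn": [-48,0,0]}], hand=0.05)

```text
time: 43.0
tool_pos: [0.4349, -0.1787, 0.1694]
tool_rot: [2.988, 1.57, 1.2]
contact_force: [-0.1, 0.3, 0.5]
opening: 0.0501
```

>>> move_arm(deltas=[{"dp": [0,0.07,0.02],"turn": [-8,0,0]},{"dp": [0,0.14,0.04],"turn": [-16,0,0]},{"dp": [0,0.22,0.07],"turn": [-18,0,0]},{"dp": [0,0.22,0.07],"turn": [-18,0,0]},{"dp": [0,0.22,0.07],"turn": [-18,0,0]},{"dp": [0,0.22,0.07],"turn": [-18,0,0]}])

```text
time: 43.6
tool_pos: [0.6376, -0.2961, 0.167]
tool_rot: [-2.746, 1.57, 2.058]
contact_force: [-1.1, 0.9, -0.2]
opening: 0.0501
```

```bash
cat >> h.py <<'E'
def look(tag):
    for n in('top','scene'):
        p,d=robot.read_camera(n); cv2.imwrite(f"pics/{n}{tag}.png",p[:,:,::-1]); np.save(f"{n}{tag}.npy",d); np.save(f"{n}{tag}_p.npy",p)
def blanks(tag,ylo=-.48,yhi=-.06):
    for n in('top','scene'):
        p=np.load(f'{n}{tag}_p.npy').astype(int); d=np.load(f'{n}{tag}.npy'); W=world(d,n); z=W[:,:,2]
        m=(abs(W[:,:,0]-.55)<.14)&(W[:,:,1]>ylo)&(W[:,:,1]<yhi)
        gray=(p.max(2)-p.min(2)<30)
        f=(m&gray&(z>.022)&(z<.04)).astype(np.uint8)
        print(n,'fins',rect(f,.029,n))
        bl=((p.max(2)<60)&m).astype(np.uint8)
        cs,_=cv2.findContours(bl,cv2.RETR_EXTERNAL,cv2.CHAIN_APPROX_NONE); c=max(cs,key=cv2.contourArea)
        mat=np.zeros((400,640),np.uint8); cv2.drawContours(mat,[cv2.convexHull(c)],-1,1,-1)
        mat=cv2.erode(mat,np.ones((3,3)))
        pl=((p.min(2)>85)&(mat>0)).astype(np.uint8); pl=cv2.morphologyEx(pl,cv2.MORPH_CLOSE,np.ones((5,5)))
        print(n,'plates',[r for r in rect(pl,.009,n) if max(r[1])>40])
E
python3 -c "
from h import *
st(); look('5'); blanks('5')
a=cv2.imread('pics/top5.png'); cv2.imwrite('pics/top5b.png',cv2.resize(a[140:300,120:500],None,fx=2.1,fy=2.1,interpolation=cv2.INTER_CUBIC))
"
```

```text
t 43.6 pos [ 0.6376 -0.2961  0.167 ] jaw -84.75 down [-3.e-04  6.e-04 -1.e+00] q [-0.54  0.72  1.04  0.    1.38  0.94] F [-1.1  0.9 -0.2] T [ 0.01  0.23 -0.02] op 0.0501
top fins [(array([ 553.1, -195.8]), array([10.3, 36.1]), 89.2)]
top plates [(array([ 642.9, -224.9]), array([ 61.6, 122.6]), 57.2), (array([ 589.6, -265.7]), array([145.9, 215.5]), 36.7)]
scene fins [(array([ 573.9, -351. ]), array([28.7, 10.7]), 23.4), (array([ 565.5, -296.1]), array([21.8,  9.8]), 14.7), (array([ 560. , -195.3]), array([29. , 11.1]), 6.8)]
scene plates [(array([ 586. , -379.7]), array([76.5, 16.9]), 24.1), (array([ 570.3, -352.6]), array([77.4, 29.5]), 25.6), (array([ 559.4, -297.3]), array([70.5, 27.2]), 19.3), (array([ 567. , -248.6]), array([47.3, 27.7]), 6.8), (array([ 562.5, -175.3]), array([58.4, 65.1]), 7.1), (array([ 432.9, -358.5]), array([34.8, 60.8]), 24.2), (array([ 419. , -300.1]), array([66.1,  8. ]), 61.9), (array([ 463.1, -233.4]), array([ 95.5, 182.3]), 40.4)]
```

View pics/top5b.png

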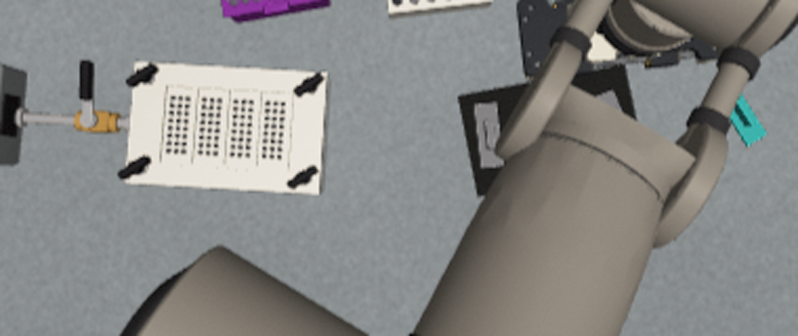

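View pics/scene5.png

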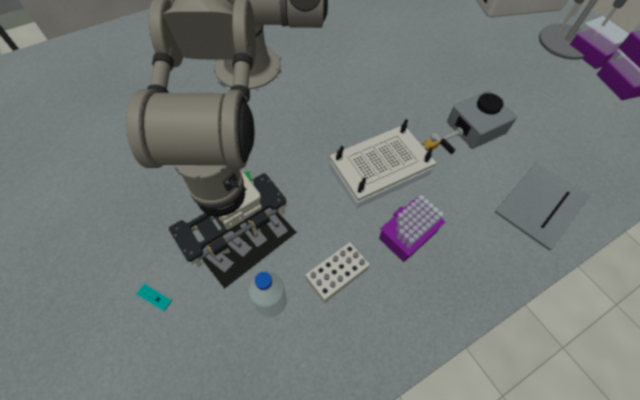

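```bash
python3 -c "
from h import *
plan(.5548,-.1957,.08,-83.7)"
```

```text
t 43.7 dp [0.0883, -0.0709, -0.1053] turn [-1.0, -0.1, 0.1] rows 3.092662679941133
```

>>> move_arm(deltas=[{"dp": [0.04,-0.035,-0.052],"turn": [-1,0,0]},{"dp": [0.088,-0.071,-0.105],"turn": [-1,0,0]},{"dp": [0.088,-0.071,-0.105],"turn": [-1,0,0]},{"dp": [0.088,-0.071,-0.105],"turn": [-1,0,0]},{"dp": [0.088,-0.071,-0.105],"turn": [-1,0,0]}], hand=0.035)

```text
time: 44.2
tool_pos: [0.5534, -0.1946, 0.0815]
tool_rot: [-2.236, 1.569, 2.588]
contact_force: [-0.5, -0.2, -0.0]
opening: 0.0351
```

```bash
python3 -c "
from h import *
st();plan(.5548,-.1957,.013,-83.7)"
```

```text
t 44.2 pos [ 0.5534 -0.1946  0.0815] jaw -83.62 down [-0.0019  0.0012 -1.    ] q [-0.47  0.6   1.53  0.    1.01  0.99] F [-0.5 -0.2 -0. ] T [-0.11  0.18 -0.05] op 0.0351
t 44.2 dp [0.0685, 0.0014, 0.0014] turn [0.1, -0.1, 0.1] rows 1.3706549233916905
```

>>> move_arm(deltas=[{"dp": [0.03,0.0015,0.0015],"turn": [0,0,0]},{"dp": [0.055,0.0015,0.0015],"turn": [0,0,0]},{"dp": [0.067,0.0015,0.0015],"turn": [0,0,0]},{"dp": [0.067,0.0015,0.0015],"turn": [0,0,0]},{"dp": [0.067,0.0015,0.0015],"turn": [0,0,0]}])

```text
time: 44.7
tool_pos: [0.5579, -0.1984, 0.0158]
tool_rot: [1.027, 1.569, -0.434]
contact_force: [0.5, 0.4, -0.1]
opening: 0.0348
```

```bash
python3 -c "
from h import *
st();plan(.5548,-.1957,.013,-83.7)"
```

```text
t 44.7 pos [ 0.5579 -0.1984  0.0158] jaw -83.71 down [ 0.0021 -0.001  -1.    ] q [-0.47  0.69  1.57  0.    0.88  0.99] F [ 0.5  0.4 -0.1] T [-0.01  0.2  -0.  ] op 0.0348
t 44.7 dp [0.0027, -0.0028, -0.0031] turn [-0.0, 0.1, -0.1] rows 0.09968561819176922
```

>>> move_arm(deltas=[{"dp": [0.001,-0.001,-0.0015],"turn": [0,0,0]},{"dp": [0.001,-0.001,-0.0015],"turn": [0,0,0]},{"dp": [0.001,-0.001,-0.0015],"turn": [0,0,0]}])

```text
time: 45.0
tool_pos: [0.5561, -0.1964, 0.0143]
tool_rot: [1.078, 1.57, -0.383]
contact_force: [0.1, 0.2, 0.1]
opening: 0.035
```

```bash
python3 -c "
from h import *
st();plan(.5548,-.1957,.013,-83.7)"
```

```text
t 45.0 pos [ 0.5561 -0.1964  0.0143] jaw -83.69 down [ 1.2e-03 -5.0e-04 -1.0e+00] q [-0.47  0.69  1.58  0.    0.87  0.99] F [0.1 0.2 0.1] T [-0.03  0.17  0.02] op 0.035
t 45.0 dp [0.0013, -0.0012, -0.0008] turn [0.0, 0.0, -0.1] rows 0.03927944160865647
```

Good enough; grip.

>>> move_arm(deltas=[{"dp": [0.001,-0.001,0],"turn": [0,0,0]},{"dp": [0.001,-0.001,0],"turn": [0,0,0]},{"dp": [0.001,-0.001,0],"turn": [0,0,0]},{"dp": [0.001,-0.001,0],"turn": [0,0,0]},{"dp": [0.001,-0.001,0],"turn": [0,0,0]},{"dp": [0.001,-0.001,0],"turn": [0,0,0]}], hand=0.0, squeeze=25)

```text
time: 45.6
tool_pos: [0.5547, -0.1964, 0.0125]
tool_rot: [-3.023, 1.571, 1.8]
contact_force: [-0.6, 0.9, 0.8]
opening: 0.0102
```

```bash
python3 -c "
from h import *
st();print(man(0,-.057));plan(*man(0,-.057),.14,-93.6)"
```

```text
t 45.6 pos [ 0.5547 -0.1964  0.0125] jaw -83.69 down [-0.e+00  1.e-04 -1.e+00] q [-0.47  0.69  1.58  0.    0.87  0.99] F [-0.6  0.9  0.8] T [ 0.02  0.16 -0.03] op 0.0102
[0.55922094 0.06571248]
t 45.6 dp [-0.1274, 0.0333, -0.26] turn [9.9, -0.0, 0.0] rows 5.829323204865589
```

```bash
sed -i 's/^C=np.*/C=np.array([.5632,.1224]); YAW=-3.6/' h.py; python3 -c "
from h import *
plan(*man(0,.057),.14,-93.6)"
```

```text
t 45.6 dp [-0.1274, 0.0532, -0.3721] turn [9.9, -0.0, 0.0] rows 7.9374546692804735
```

>>> move_arm(deltas=[{"dp": [-0.02,0,0],"turn": [0,0,0]},{"dp": [-0.05,0,0],"turn": [0,0,0]},{"dp": [-0.09,0,0],"turn": [0,0,0]},{"dp": [-0.127,0,0],"turn": [0,0,0]},{"dp": [-0.127,0,0],"turn": [0,0,0]}])

```text
time: 46.1
tool_pos: [0.5575, -0.1978, 0.1451]
tool_rot: [0.999, 1.56, -0.462]
contact_force: [0.5, -1.0, -0.3]
opening: 0.0098
```

```bash
python3 -c "
from h import *
st();plan(*man(0,.057),.14,-93.6)"
```

```text
t 46.1 pos [ 0.5575 -0.1978  0.1451] jaw -83.69 down [ 0.0095 -0.0047 -0.9999] q [-0.47  0.53  1.46  0.    1.14  0.99] F [ 0.5 -1.  -0.3] T [-0.07  0.15 -0.01] op 0.0098
t 46.1 dp [0.0034, 0.0506, -0.3738] turn [9.9, 0.3, -0.5] rows 7.54416420385795
```

>>> move_arm(deltas=[{"dp": [0,0.006,-0.042],"turn": [2,0,0]},{"dp": [0,0.012,-0.086],"turn": [4,0,0]},{"dp": [0,0.018,-0.13],"turn": [6,0,0]},{"dp": [0,0.024,-0.174],"turn": [8,0,0]},{"dp": [0,0.03,-0.218],"turn": [9.9,0,0]},{"dp": [0,0.036,-0.262],"turn": [9.9,0,0]},{"dp": [0,0.042,-0.306],"turn": [9.9,0,0]},{"dp": [0,0.048,-0.345],"turn": [9.9,0,0]},{"dp": [0,0.052,-0.373],"turn": [9.9,0,0]},{"dp": [0,0.052,-0.373],"turn": [9.9,0,0]}])

```text
time: 47.1
tool_pos: [0.5646, 0.1836, 0.1385]
tool_rot: [-2.149, 1.569, 2.505]
contact_force: [0.9, 0.5, -0.1]
opening: 0.01
```

>>> move_arm(deltas=[{"dp": [0,0,0],"turn": [0,0,0]},{"dp": [0,0,0],"turn": [0,0,0]},{"dp": [0,0,0],"turn": [0,0,0]}])

```text
time: 47.4
tool_pos: [0.5655, 0.1787, 0.1394]
tool_rot: [-1.034, 1.57, -2.67]
contact_force: [-0.7, 0.3, -1.1]
opening: 0.0099
```

```bash
python3 -c "
from h import *
st();plan(*man(0,.057),.10,-93.6)"
```

```text
t 47.4 pos [0.5655 0.1787 0.1394] jaw -93.69 down [-3.e-04 -2.e-04 -1.e+00] q [ 0.18  0.54  1.45 -0.    1.15  1.81] F [-0.7  0.3 -1.1] T [-0.05  0.14  0.03] op 0.0099
t 47.4 dp [0.0394, 0.0012, -0.0006] turn [-0.1, 0.0, 0.0] rows 0.7880811316077374
```

>>> move_arm(deltas=[{"dp": [0.025,-0.001,-0.001],"turn": [0,0,0]},{"dp": [0.045,-0.001,-0.001],"turn": [0,0,0]},{"dp": [0.055,-0.001,-0.001],"turn": [0,0,0]},{"dp": [0.055,-0.001,-0.001],"turn": [0,0,0]},{"dp": [0.055,-0.001,-0.001],"turn": [0,0,0]},{"dp": [0.055,-0.001,-0.001],"turn": [0,0,0]}])

```text
time: 48.0
tool_pos: [0.5654, 0.181, 0.0857]
tool_rot: [1.839, 1.569, 0.205]
contact_force: [-0.7, 0.3, -1.0]
opening: 0.0096
```

```bash
python3 -c "
from h import *
st();plan(*man(0,.057),.07,-93.6); look('6')
p=man(0,.057)
for n in ('top','scene'):
    a=cv2.imread(f'pics/{n}6.png');u,v=proj(np.r_[p,.08],n)[0].astype(int); cv2.imwrite(f'pics/{n}6b.png',cv2.resize(a[v-50:v+50,u-65:u+65],None,fx=6,fy=6,interpolation=cv2.INTER_CUBIC))
"
```

```text
t 48.0 pos [0.5654 0.181  0.0857] jaw -93.61 down [ 2.1e-03  4.0e-04 -1.0e+00] q [0.18 0.6  1.51 0.   1.03 1.81] F [-0.7  0.3 -1. ] T [-0.04  0.16 -0.05] op 0.0096
t 48.0 dp [0.0157, 0.0015, 0.0016] turn [-0.0, -0.0, -0.1] rows 0.31752769939488656
```

View pics/scene6b.png

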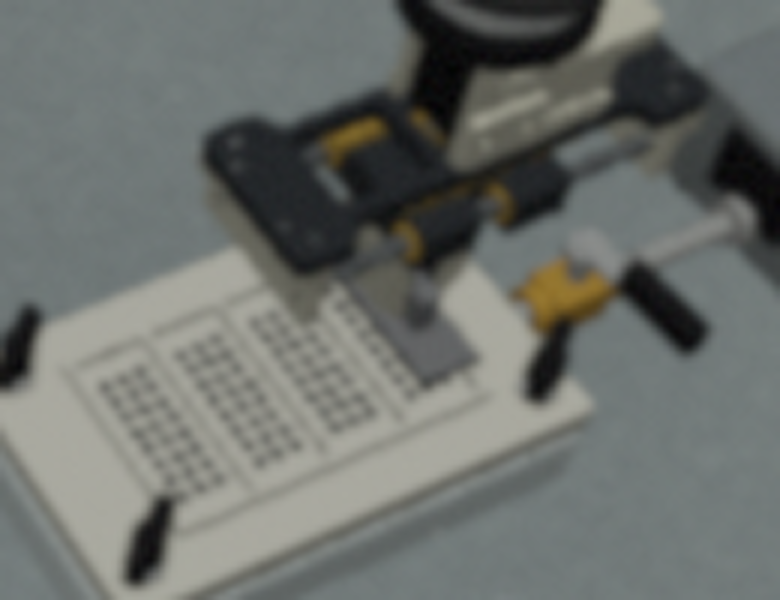

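>>> move_arm(deltas=[{"dp": [0.004,0.0015,0.0015],"turn": [0,0,0]},{"dp": [0.004,0.0015,0.0015],"turn": [0,0,0]},{"dp": [0.004,0.0015,0.0015],"turn": [0,0,0]},{"dp": [0.004,0.0015,0.0015],"turn": [0,0,0]}])

```text
time: 48.5
tool_pos: [0.5659, 0.1795, 0.0806]
tool_rot: [3.039, 1.571, 1.405]
contact_force: [-0.5, 0.3, 0.1]
opening: 0.01
```

```bash
python3 -c "
from h import *
st();plan(*man(0,.057),.07,-93.6)"
```

```text
t 48.5 pos [0.5659 0.1795 0.0806] jaw -93.6 down [ 0.e+00  1.e-04 -1.e+00] q [0.18 0.61 1.51 0.   1.02 1.81] F [-0.5  0.3  0.1] T [-0.07  0.16 -0.02] op 0.01
t 48.5 dp [0.0106, 0.0009, 0.0002] turn [0.0, -0.0, -0.0] rows 0.21173893894892562
```

>>> move_arm(deltas=[{"dp": [0.003,0.001,0],"turn": [0,0,0]},{"dp": [0.006,0.001,0],"turn": [0,0,0]},{"dp": [0.008,0.001,0],"turn": [0,0,0]},{"dp": [0.01,0.001,0],"turn": [0,0,0]},{"dp": [0.01,0.001,0],"turn": [0,0,0]},{"dp": [0.01,0.001,0],"turn": [0,0,0]}])

```text
time: 49.1
tool_pos: [0.5669, 0.1794, 0.0705]
tool_rot: [-2.478, 1.571, 2.172]
contact_force: [-0.9, -0.0, -0.8]
opening: 0.0098
```

```bash
python3 -c "
from h import *
st();plan(*man(0,.057),.07,-93.6)"
```

```text
t 49.1 pos [0.5669 0.1794 0.0705] jaw -93.6 down [-0.e+00  1.e-04 -1.e+00] q [0.18 0.62 1.52 0.   1.   1.81] F [-0.9 -0.  -0.8] T [-0.01  0.18  0.02] op 0.0098
t 49.1 dp [0.0005, -0.0001, 0.0002] turn [0.0, -0.0, 0.0] rows 0.010930912971685497
```

>>> move_arm(deltas=[{"dp": [0.001,0,0],"turn": [0,0,0]},{"dp": [0.001,0,0],"turn": [0,0,0]},{"dp": [0.001,0,0],"turn": [0,0,0]}])

```text
time: 49.4
tool_pos: [0.567, 0.1795, 0.0696]
tool_rot: [2.368, 1.571, 0.734]
contact_force: [0.0, -0.0, -0.3]
opening: 0.0101
```

>>> move_arm(deltas=[{"dp": [0,0,0],"turn": [0,0,0]},{"dp": [0,0,0],"turn": [0,0,0]},{"dp": [0,0,0],"turn": [0,0,0]},{"dp": [-0.015,0,0],"turn": [0,0,0]},{"dp": [-0.04,0,0],"turn": [0,0,0]},{"dp": [-0.075,0,0],"turn": [0,0,0]},{"dp": [-0.075,0,0],"turn": [0,0,0]}], hand=0.022)

```text
time: 50.1
tool_pos: [0.5696, 0.18, 0.1495]
tool_rot: [1.822, 1.562, 0.188]
contact_force: [0.6, 1.5, 1.5]
opening: 0.0215
```

```bash
python3 -c "
from h import *
st();plan(.5524,-.06,.14,-83)"
```

```text
t 50.1 pos [0.5696 0.18   0.1495] jaw -93.59 down [ 0.0091  0.0017 -1.    ] q [0.18 0.54 1.44 0.   1.16 1.81] F [0.6 1.5 1.5] T [-0.02  0.16  0.03] op 0.0215
t 50.1 dp [0.009, -0.0023, 0.2407] turn [-10.6, -0.1, -0.5] rows 4.816861349481636
```

```bash
python3 -c "
from h import *
plan(.42,-.05,.15,-83)"
```

```text
t 50.1 dp [-0.0022, -0.1349, 0.2389] turn [-10.6, -0.1, -0.5] rows 5.488419321661717
```

>>> move_arm(deltas=[{"dp": [0,-0.022,0.04],"turn": [-3,0,0]},{"dp": [0,-0.045,0.08],"turn": [-6,0,0]},{"dp": [0,-0.067,0.12],"turn": [-9,0,0]},{"dp": [0,-0.09,0.16],"turn": [-10.6,0,0]},{"dp": [0,-0.112,0.2],"turn": [-10.6,0,0]},{"dp": [0,-0.135,0.239],"turn": [-10.6,0,0]},{"dp": [0,-0.135,0.239],"turn": [-10.6,0,0]}], hand=0.035)

```text
time: 50.8
tool_pos: [0.4144, -0.0537, 0.1442]
tool_rot: [-1.468, 1.569, -2.921]
contact_force: [-0.2, -0.5, 0.4]
opening: 0.0349
```

```bash
python3 -c "
from h import *
st(); look('7'); blanks('7')
a=cv2.imread('pics/top7.png'); cv2.imwrite('pics/top7b.png',cv2.resize(a[140:300,120:500],None,fx=2.1,fy=2.1,interpolation=cv2.INTER_CUBIC))
a=cv2.imread('pics/scene7.png'); cv2.imwrite('pics/scene7b.png',cv2.resize(a[100:300,180:480],None,fx=2.6,fy=2.6,interpolation=cv2.INTER_CUBIC))
"
```

```text
t 50.8 pos [ 0.4144 -0.0537  0.1442] jaw -83.28 down [-2.e-03 -4.e-04 -1.e+00] q [-0.31  0.25  1.92 -0.    0.98  1.14] F [-0.2 -0.5  0.4] T [-0.1   0.16  0.  ] op 0.0349
top fins [(array([ 549.3, -251.7]), array([34.5, 10.6]), 8.4), (array([ 554. , -298.8]), array([34.8, 11.4]), 17.2), (array([ 567. , -352.5]), array([35.6, 11.8]), 22.5)]
top plates [(array([ 551.4, -252.2]), array([80.5, 28.2]), 9.0), (array([ 555.6, -299.5]), array([80.8, 28.3]), 19.3), (array([ 568.4, -353.6]), array([80.5, 28.4]), 21.7)]
scene fins [(array([ 569.7, -352.4]), array([37.7, 10.5]), 21.8), (array([ 556.6, -299.2]), array([36.6, 11.3]), 20.5), (array([ 552.2, -251.5]), array([37.7, 10.9]), 6.6)]
scene plates [(array([ 569.8, -352.2]), array([76.5, 26.4]), 21.5), (array([ 556.5, -298.2]), array([76.5, 27. ]), 19.3), (array([ 551.9, -251.1]), array([76.7, 27.6]), 8.2)]
```

View pics/top7b.png

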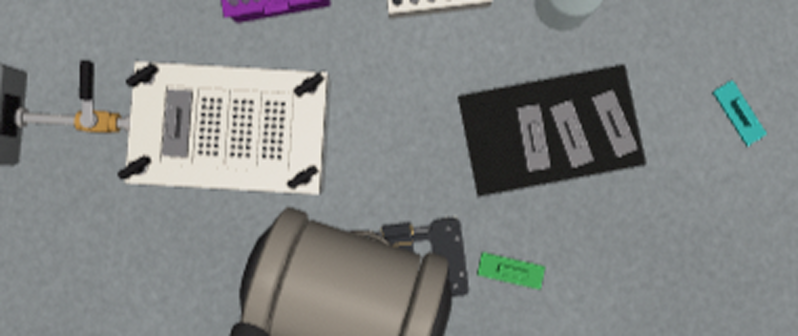

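View pics/scene7b.png

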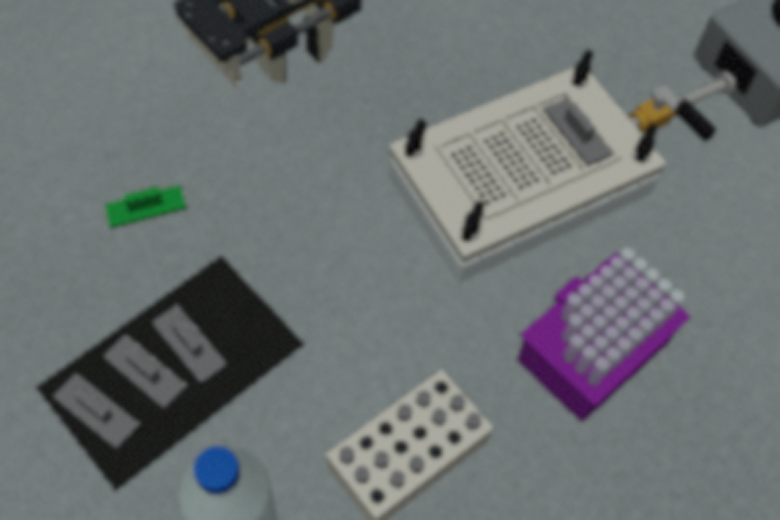

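```bash
python3 -c "
from h import *
plan(.5515,-.2517,.075,-81.5)"
```

```text
t 50.9 dp [0.0696, 0.1096, 0.215] turn [-1.7, -0.0, -0.0] rows 5.022837161859917
```

>>> move_arm(deltas=[{"dp": [0.014,0.022,0.043],"turn": [-1.7,0,0]},{"dp": [0.028,0.044,0.086],"turn": [-1.7,0,0]},{"dp": [0.042,0.066,0.129],"turn": [-1.7,0,0]},{"dp": [0.056,0.088,0.172],"turn": [-1.7,0,0]},{"dp": [0.07,0.11,0.215],"turn": [-1.7,0,0]},{"dp": [0.07,0.11,0.215],"turn": [-1.7,0,0]},{"dp": [0.07,0.11,0.215],"turn": [-1.7,0,0]},{"dp": [0.07,0.11,0.215],"turn": [-1.7,0,0]}])

```text
time: 51.7
tool_pos: [0.5527, -0.2488, 0.0744]
tool_rot: [-2.687, 1.57, 2.179]
contact_force: [0.0, 0.2, 1.2]
opening: 0.0349
```

```bash
python3 -c "
from h import *
st();plan(.5515,-.2517,.013,-81.5)"
```

```text
t 51.7 pos [ 0.5527 -0.2488  0.0744] jaw -81.2 down [-6.e-04  8.e-04 -1.e+00] q [-0.55  0.64  1.48  0.    1.03  0.87] F [0.  0.2 1.2] T [-0.03  0.2   0.02] op 0.0349
t 51.7 dp [0.0614, -0.0016, 0.0027] turn [0.3, -0.1, 0.0] rows 1.229637516177335
```

>>> move_arm(deltas=[{"dp": [0.025,-0.001,0.0025],"turn": [0.3,0,0]},{"dp": [0.05,-0.001,0.0025],"turn": [0.3,0,0]},{"dp": [0.062,-0.001,0.0025],"turn": [0.3,0,0]},{"dp": [0.062,-0.001,0.0025],"turn": [0.3,0,0]},{"dp": [0.062,-0.001,0.0025],"turn": [0.3,0,0]},{"dp": [0.062,-0.001,0.0025],"turn": [0.3,0,0]},{"dp": [0.062,-0.001,0.0025],"turn": [0.3,0,0]}])

```text
time: 52.4
tool_pos: [0.5527, -0.2535, 0.0138]
tool_rot: [0.911, 1.569, -0.513]
contact_force: [-0.9, 0.0, -0.2]
opening: 0.0346
```

```bash
python3 -c "
from h import *
st();plan(.5515,-.2517,.0125,-81.5)"
```

```text
t 52.4 pos [ 0.5527 -0.2535  0.0138] jaw -81.59 down [ 0.0019 -0.0011 -1.    ] q [-0.56  0.72  1.52  0.    0.9   0.87] F [-0.9  0.  -0.2] T [-0.07  0.14  0.1 ] op 0.0346
t 52.4 dp [0.0013, -0.0009, -0.002] turn [-0.1, 0.1, -0.1] rows 0.050442879791124176
```

>>> move_arm(deltas=[{"dp": [0.001,0,-0.001],"turn": [0,0,0]},{"dp": [0.001,0,-0.001],"turn": [0,0,0]},{"dp": [0.001,0,-0.001],"turn": [0,0,0]},{"dp": [0.001,0,-0.001],"turn": [0,0,0]},{"dp": [0.001,0,-0.001],"turn": [0,0,0]},{"dp": [0.001,0,-0.001],"turn": [0,0,0]},{"dp": [0.001,0,-0.001],"turn": [0,0,0]}], hand=0.0, squeeze=25)

```text
time: 53.1
tool_pos: [0.5518, -0.2522, 0.0116]
tool_rot: [2.976, 1.571, 1.552]
contact_force: [-0.6, -0.2, 1.5]
opening: 0.0096
```

```bash
python3 -c "
from h import *
st();plan(*man(0,.019),.14,-93.6)"
```

```text
t 53.1 pos [ 0.5518 -0.2522  0.0116] jaw -81.59 down [ 0.e+00  1.e-04 -1.e+00] q [-0.55  0.72  1.52  0.    0.9   0.87] F [-0.6 -0.2  1.5] T [ 0.02  0.15 -0.01] op 0.0096
t 53.1 dp [-0.1284, 0.07, -0.3875] turn [12.0, -0.0, -0.0] rows 8.283984686011756
```

>>> move_arm(deltas=[{"dp": [-0.02,0,0],"turn": [0,0,0]},{"dp": [-0.05,0,0],"turn": [0,0,0]},{"dp": [-0.09,0,0],"turn": [0,0,0]},{"dp": [-0.128,0,0],"turn": [0,0,0]},{"dp": [-0.128,0.005,-0.03],"turn": [2,0,0]},{"dp": [-0.128,0.013,-0.072],"turn": [4,0,0]},{"dp": [-0.128,0.021,-0.114],"turn": [6,0,0]},{"dp": [-0.128,0.029,-0.156],"turn": [8,0,0]},{"dp": [-0.128,0.036,-0.198],"turn": [10,0,0]},{"dp": [-0.128,0.043,-0.24],"turn": [12,0,0]}])

```text
time: 54.1
tool_pos: [0.559, -0.0069, 0.1395]
tool_rot: [2.786, 1.571, 1.151]
contact_force: [0.9, -0.2, -1.4]
opening: 0.0098
```

```bash
python3 -c "
from h import *
st();plan(*man(0,.019),.14,-93.6)"
```

```text
t 54.1 pos [ 0.559  -0.0069  0.1395] jaw -93.69 down [ 0.e+00  1.e-04 -1.e+00] q [-0.15  0.49  1.55  0.    1.1   1.49] F [ 0.9 -0.2 -1.4] T [-0.03  0.16 -0.03] op 0.0098
t 54.1 dp [-0.0005, -0.0042, -0.1483] turn [-0.1, -0.0, -0.0] rows 2.966920250409709
```

>>> move_arm(deltas=[{"dp": [0,-0.001,-0.042],"turn": [0,0,0]},{"dp": [0,-0.002,-0.084],"turn": [0,0,0]},{"dp": [0,-0.003,-0.12],"turn": [0,0,0]},{"dp": [0,-0.004,-0.145],"turn": [0,0,0]},{"dp": [0,-0.004,-0.145],"turn": [0,0,0]},{"dp": [0.03,-0.004,-0.145],"turn": [0,0,0]},{"dp": [0.05,-0.004,-0.145],"turn": [0,0,0]},{"dp": [0.05,-0.004,-0.145],"turn": [0,0,0]},{"dp": [0.05,-0.004,-0.145],"turn": [0,0,0]},{"dp": [0.05,-0.004,-0.145],"turn": [0,0,0]}])

```text
time: 55.1
tool_pos: [0.5654, 0.136, 0.0909]
tool_rot: [1.736, 1.568, 0.102]
contact_force: [-0.9, 0.6, -0.7]
opening: 0.0096
```

```bash
python3 -c "
from h import *
st();plan(*man(0,.019),.08,-93.6)"
```

```text
t 55.1 pos [0.5654 0.136  0.0909] jaw -93.63 down [ 2.3e-03  2.0e-04 -1.0e+00] q [ 0.1   0.58  1.54 -0.    1.02  1.74] F [-0.9  0.6 -0.7] T [-0.04  0.11  0.03] op 0.0096
t 55.1 dp [0.0108, -0.0013, -0.0053] turn [-0.0, -0.0, -0.1] rows 0.24280239222473982
```

>>> move_arm(deltas=[{"dp": [0.005,0,-0.005],"turn": [0,0,0]},{"dp": [0.01,0,-0.005],"turn": [0,0,0]},{"dp": [0.01,0,-0.005],"turn": [0,0,0]},{"dp": [0.01,0,-0.005],"turn": [0,0,0]},{"dp": [0.01,0,-0.005],"turn": [0,0,0]}])

```text
time: 55.6
tool_pos: [0.5648, 0.1415, 0.0797]
tool_rot: [2.023, 1.571, 0.389]
contact_force: [0.1, 0.4, -0.5]
opening: 0.0098
```

```bash
python3 -c "
from h import *
st();plan(*man(0,.019),.0695,-93.6)"
```

```text
t 55.6 pos [0.5648 0.1415 0.0797] jaw -93.59 down [ 2.e-04  1.e-04 -1.e+00] q [0.11 0.59 1.55 0.   1.   1.75] F [ 0.1  0.4 -0.5] T [-0.01  0.13 -0.  ] op 0.0098
t 55.6 dp [0.0102, -0.0004, 0.0001] turn [0.0, -0.0, -0.0] rows 0.20336130754732676
```

>>> move_arm(deltas=[{"dp": [0.003,0,0],"turn": [0,0,0]},{"dp": [0.006,0,0],"turn": [0,0,0]},{"dp": [0.008,0,0],"turn": [0,0,0]},{"dp": [0.0105,0,0],"turn": [0,0,0]},{"dp": [0.0105,0,0],"turn": [0,0,0]},{"dp": [0.0105,0,0],"turn": [0,0,0]}])

```text
time: 56.2
tool_pos: [0.5647, 0.1414, 0.069]
tool_rot: [-1.927, 1.571, 2.722]
contact_force: [-0.4, -1.6, -1.1]
opening: 0.0102
```

```bash
python3 -c "
from h import *
st();plan(*man(0,.019),.069,-93.6)"
```

```text
t 56.2 pos [0.5647 0.1414 0.069 ] jaw -93.59 down [-1.e-04  1.e-04 -1.e+00] q [0.11 0.61 1.56 0.   0.98 1.75] F [-0.4 -1.6 -1.1] T [-0.05  0.13 -0.01] op 0.0102
t 56.2 dp [-0.0, -0.0003, 0.0001] turn [0.0, -0.0, 0.0] rows 0.00619599397351444
```

>>> move_arm(deltas=[{"dp": [0,0,0],"turn": [0,0,0]},{"dp": [0,0,0],"turn": [0,0,0]},{"dp": [0,0,0],"turn": [0,0,0]},{"dp": [-0.015,0,0],"turn": [0,0,0]},{"dp": [-0.04,0,0],"turn": [0,0,0]},{"dp": [-0.075,0,0],"turn": [0,0,0]},{"dp": [-0.075,0,0],"turn": [0,0,0]}], hand=0.02)

```text
time: 56.9
tool_pos: [0.5675, 0.1418, 0.1489]
tool_rot: [1.758, 1.562, 0.124]
contact_force: [0.8, 0.1, 0.2]
opening: 0.0202
```

```bash
python3 -c "
from h import *
st();plan(.42,-.05,.15,-72)"
```

```text
t 56.9 pos [0.5675 0.1418 0.1489] jaw -93.59 down [ 0.0092  0.0011 -1.    ] q [0.11 0.51 1.47 0.   1.14 1.75] F [0.8 0.1 0.2] T [-0.09  0.15  0.02] op 0.0202
t 56.9 dp [-0.0026, -0.1351, 0.2006] turn [-21.6, 0.0, -0.5] rows 4.838671897819917
```

>>> move_arm(deltas=[{"dp": [0,-0.022,0.035],"turn": [-6,0,0]},{"dp": [0,-0.045,0.07],"turn": [-12,0,0]},{"dp": [0,-0.067,0.105],"turn": [-18,0,0]},{"dp": [0,-0.09,0.14],"turn": [-21.6,0,0]},{"dp": [0,-0.112,0.17],"turn": [-21.6,0,0]},{"dp": [0,-0.135,0.2],"turn": [-21.6,0,0]},{"dp": [0,-0.135,0.2],"turn": [-21.6,0,0]}], hand=0.035)

```text
time: 57.6
tool_pos: [0.4147, -0.0517, 0.1437]
tool_rot: [-1.832, 1.569, -3.092]
contact_force: [0.1, -0.8, 0.1]
opening: 0.0353
```

```bash
python3 -c "
from h import *
st(); look('8'); blanks('8')
a=cv2.imread('pics/top8.png'); cv2.imwrite('pics/top8b.png',cv2.resize(a[140:300,120:500],None,fx=2.1,fy=2.1,interpolation=cv2.INTER_CUBIC))
plan(.5560,-.2989,.075,-71)
"
```

```text
t 57.6 pos [ 0.4147 -0.0517  0.1437] jaw -72.2 down [-2.1e-03 -1.0e-04 -1.0e+00] q [-0.31  0.25  1.92 -0.    0.98  0.95] F [ 0.1 -0.8  0.1] T [-0.11  0.17  0.06] op 0.0353
top fins [(array([ 554.1, -299.1]), array([34.7, 11. ]), 20.6), (array([ 566.9, -352.4]), array([35.6, 11.9]), 21.7)]
top plates [(array([ 555.6, -299.5]), array([80.8, 28.3]), 19.3), (array([ 568.4, -353.6]), array([80.5, 28.4]), 21.7)]
scene fins [(array([ 569.7, -352.4]), array([37.6, 10.4]), 21.6), (array([ 556.5, -299.1]), array([36.8, 11.1]), 18.9)]
scene plates [(array([ 569.8, -352.3]), array([76.5, 26.7]), 21.5), (array([ 556.5, -298.2]), array([76.5, 26.9]), 19.3)]
t 57.7 dp [0.0691, 0.0554, 0.2793] turn [-1.1, -0.0, -0.0] rows 5.8611880796849265
```

View pics/top8b.png

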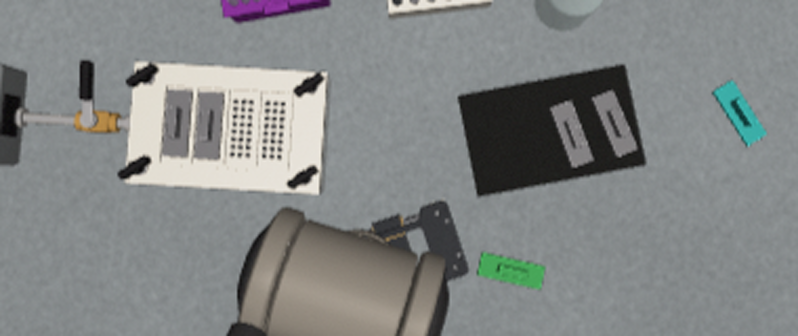

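>>> move_arm(deltas=[{"dp": [0.011,0.009,0.046],"turn": [-1.5,0,0]},{"dp": [0.023,0.018,0.092],"turn": [-1.5,0,0]},{"dp": [0.034,0.028,0.14],"turn": [-1.5,0,0]},{"dp": [0.046,0.037,0.186],"turn": [-1.5,0,0]},{"dp": [0.058,0.046,0.232],"turn": [-1.5,0,0]},{"dp": [0.069,0.055,0.279],"turn": [-1.5,0,0]},{"dp": [0.069,0.055,0.279],"turn": [-1.5,0,0]},{"dp": [0.069,0.055,0.279],"turn": [-1.5,0,0]},{"dp": [0.069,0.055,0.279],"turn": [-1.5,0,0]}])

```text
time: 58.6
tool_pos: [0.5563, -0.2964, 0.0747]
tool_rot: [-2.971, 1.57, 2.084]
contact_force: [0.6, 0.5, -0.0]
opening: 0.0349
```

```bash
python3 -c "
from h import *
st();plan(.5560,-.2990,.0125,-70.6)"
```

```text
t 58.6 pos [ 0.5563 -0.2964  0.0747] jaw -70.41 down [-5.e-04  9.e-04 -1.e+00] q [-0.61  0.68  1.4   0.    1.06  0.62] F [ 0.6  0.5 -0. ] T [-0.06  0.16 -0.02] op 0.0349
t 58.6 dp [0.0622, -0.0012, 0.0024] turn [0.2, -0.1, 0.0] rows 1.2457601643117788
```

>>> move_arm(deltas=[{"dp": [0.025,0,0.0015],"turn": [0.2,0,0]},{"dp": [0.05,0,0.0015],"turn": [0.2,0,0]},{"dp": [0.0625,0,0.0015],"turn": [0.2,0,0]},{"dp": [0.0625,0,0.0015],"turn": [0.2,0,0]},{"dp": [0.0625,0,0.0015],"turn": [0.2,0,0]},{"dp": [0.0625,0,0.0015],"turn": [0.2,0,0]},{"dp": [0.0625,0,0.0015],"turn": [0.2,0,0]},{"dp": [0.0625,0,0.0015],"turn": [0.2,0,0]},{"dp": [0.0625,0,0.0015],"turn": [0.2,0,0]}])

```text
time: 59.5
tool_pos: [0.5567, -0.2996, 0.013]
tool_rot: [0.767, 1.57, -0.467]
contact_force: [0.4, 0.2, -0.4]
opening: 0.0351
```

```bash
python3 -c "
from h import *
st();plan(.5560,-.2990,.0125,-70.6)"
```

```text
t 59.5 pos [ 0.5567 -0.2996  0.013 ] jaw -70.7 down [ 6.e-04 -3.e-04 -1.e+00] q [-0.61  0.76  1.44  0.    0.94  0.62] F [ 0.4  0.2 -0.4] T [-0.01  0.15 -0.01] op 0.0351
t 59.5 dp [0.0005, -0.0004, -0.0008] turn [-0.1, 0.0, -0.0] rows 0.019840979808696476
```

>>> move_arm(deltas=[{"dp": [0.0005,0,0],"turn": [0,0,0]},{"dp": [0.0005,0,0],"turn": [0,0,0]},{"dp": [0.0005,0,0],"turn": [0,0,0]},{"dp": [0.0005,0,0],"turn": [0,0,0]},{"dp": [0.0005,0,0],"turn": [0,0,0]},{"dp": [0.0005,0,0],"turn": [0,0,0]},{"dp": [0.0005,0,0],"turn": [0,0,0]}], hand=0.0, squeeze=25)

```text
time: 60.2
tool_pos: [0.5565, -0.2994, 0.012]
tool_rot: [3.067, 1.571, 1.833]
contact_force: [-0.5, 0.7, 0.5]
opening: 0.0098
```

```bash
python3 -c "
from h import *
st();plan(*man(0,-.019),.14,-93.6)"
```

```text
t 60.2 pos [ 0.5565 -0.2994  0.012 ] jaw -70.69 down [-0.e+00  2.e-04 -1.e+00] q [-0.61  0.76  1.44  0.    0.94  0.62] F [-0.5  0.7  0.5] T [-0.03  0.17 -0.01] op 0.0098
t 60.2 dp [-0.128, 0.1384, -0.3784] turn [22.9, -0.0, 0.0] rows 8.454679401637256
```

>>> move_arm(deltas=[{"dp": [-0.02,0,0],"turn": [0,0,0]},{"dp": [-0.05,0,0],"turn": [0,0,0]},{"dp": [-0.09,0,0],"turn": [0,0,0]},{"dp": [-0.128,0,0],"turn": [0,0,0]},{"dp": [-0.128,0.012,-0.033],"turn": [4,0,0]},{"dp": [-0.128,0.027,-0.073],"turn": [8,0,0]},{"dp": [-0.128,0.042,-0.114],"turn": [12,0,0]},{"dp": [-0.128,0.057,-0.155],"turn": [16,0,0]},{"dp": [-0.128,0.071,-0.195],"turn": [20,0,0]},{"dp": [-0.128,0.086,-0.235],"turn": [22.9,0,0]}])

```text
time: 61.2
tool_pos: [0.5596, -0.0476, 0.1401]
tool_rot: [2.464, 1.571, 0.827]
contact_force: [0.6, -0.0, -1.2]
opening: 0.0098
```

```bash
python3 -c "
from h import *
st();plan(*man(0,-.019),.14,-93.6)"
```

```text
t 61.2 pos [ 0.5596 -0.0476  0.1401] jaw -93.76 down [ 1.e-04  1.e-04 -1.e+00] q [-0.22  0.49  1.55  0.    1.11  1.42] F [ 0.6 -0.  -1.2] T [-0.07  0.19 -0.05] op 0.0098
t 61.2 dp [0.0001, -0.0075, -0.1509] turn [-0.2, -0.0, -0.0] rows 3.0210210399844843
```

>>> move_arm(deltas=[{"dp": [0,-0.002,-0.042],"turn": [0,0,0]},{"dp": [0,-0.004,-0.084],"turn": [0,0,0]},{"dp": [0,-0.006,-0.12],"turn": [0,0,0]},{"dp": [0,-0.007,-0.151],"turn": [0,0,0]},{"dp": [0,-0.007,-0.151],"turn": [0,0,0]},{"dp": [0.03,-0.007,-0.151],"turn": [0,0,0]},{"dp": [0.058,-0.007,-0.151],"turn": [0,0,0]},{"dp": [0.058,-0.007,-0.151],"turn": [0,0,0]},{"dp": [0.058,-0.007,-0.151],"turn": [0,0,0]},{"dp": [0.058,-0.007,-0.151],"turn": [0,0,0]}])

```text
time: 62.2
tool_pos: [0.5636, 0.1016, 0.0836]
tool_rot: [1.686, 1.568, 0.052]
contact_force: [-0.2, -0.3, 0.2]
opening: 0.0098
```

>>> move_arm(deltas=[{"dp": [0,0,0],"turn": [0,0,0]},{"dp": [0,0,0],"turn": [0,0,0]},{"dp": [0,0,0],"turn": [0,0,0]}])

```text
time: 62.5
tool_pos: [0.5628, 0.1019, 0.0827]
tool_rot: [1.73, 1.57, 0.096]
contact_force: [-0.4, 0.5, -1.2]
opening: 0.0096
```

```bash
python3 -c "
from h import *
st();plan(*man(0,-.019),.08,-93.6)"
```

```text
t 62.5 pos [0.5628 0.1019 0.0827] jaw -93.59 down [ 1.2e-03  1.0e-04 -1.0e+00] q [0.05 0.57 1.58 0.   0.99 1.68] F [-0.4  0.5 -1.2] T [-0.07  0.22 -0.01] op 0.0096
t 62.5 dp [0.0027, -0.0009, -0.0015] turn [0.0, -0.0, -0.1] rows 0.06439941156625655
```

>>> move_arm(deltas=[{"dp": [0,0,-0.0015],"turn": [0,0,0]},{"dp": [0,0,-0.0015],"turn": [0,0,0]},{"dp": [0.003,0,-0.0015],"turn": [0,0,0]},{"dp": [0.003,0,-0.0015],"turn": [0,0,0]}])

```text
time: 62.9
tool_pos: [0.5622, 0.1034, 0.0785]
tool_rot: [-1.523, 1.57, 3.127]
contact_force: [0.1, 0.2, -1.2]
opening: 0.0098
```

```bash
python3 -c "
from h import *
st();plan(*man(0,-.019),.0695,-93.6)"
```

```text
t 62.9 pos [0.5622 0.1034 0.0785] jaw -93.59 down [-9.e-04  0.e+00 -1.e+00] q [0.05 0.58 1.58 0.   0.98 1.68] F [ 0.1  0.2 -1.2] T [ 0.01  0.2  -0.01] op 0.0098
t 62.9 dp [0.009, -0.0002, -0.0] turn [0.0, 0.0, 0.0] rows 0.18078013349371191
```

>>> move_arm(deltas=[{"dp": [0.003,0,0],"turn": [0,0,0]},{"dp": [0.006,0,0],"turn": [0,0,0]},{"dp": [0.008,0,0],"turn": [0,0,0]},{"dp": [0.0095,0,0],"turn": [0,0,0]},{"dp": [0.0095,0,0],"turn": [0,0,0]},{"dp": [0.0095,0,0],"turn": [0,0,0]}])

```text
time: 63.5
tool_pos: [0.5626, 0.1034, 0.0695]
tool_rot: [2.35, 1.571, 0.717]
contact_force: [1.0, 1.0, -0.3]
opening: 0.01
```

```bash
python3 -c "
from h import *
st();plan(*man(0,-.019),.069,-93.6)"
```

```text
t 63.5 pos [0.5626 0.1034 0.0695] jaw -93.59 down [ 0.  0. -1.] q [0.05 0.59 1.59 0.   0.96 1.68] F [ 1.   1.  -0.3] T [-0.07  0.15  0.01] op 0.01
t 63.5 dp [0.0005, -0.0006, 0.0] turn [0.0, -0.0, -0.0] rows 0.015585046962808453
```

>>> move_arm(deltas=[{"dp": [0,0,0],"turn": [0,0,0]},{"dp": [0,0,0],"turn": [0,0,0]},{"dp": [0,0,0],"turn": [0,0,0]},{"dp": [-0.015,0,0],"turn": [0,0,0]},{"dp": [-0.04,0,0],"turn": [0,0,0]},{"dp": [-0.075,0,0],"turn": [0,0,0]},{"dp": [-0.075,0,0],"turn": [0,0,0]}], hand=0.02)

```text
time: 64.2
tool_pos: [0.5653, 0.1036, 0.1494]
tool_rot: [1.692, 1.562, 0.059]
contact_force: [-0.0, -0.0, 0.1]
opening: 0.0196
```

```bash
python3 -c "
from h import *
st();plan(.42,-.05,.15,-69)"
```

```text
t 64.2 pos [0.5653 0.1036 0.1494] jaw -93.59 down [ 9.2e-03  5.0e-04 -1.0e+00] q [0.05 0.5  1.5  0.   1.13 1.68] F [-0.  -0.   0.1] T [-0.05  0.11 -0.07] op 0.0196
t 64.2 dp [-0.0021, -0.1354, 0.1624] turn [-24.6, 0.0, -0.5] rows 4.228758333777474
```

>>> move_arm(deltas=[{"dp": [0,-0.025,0.03],"turn": [-6,0,0]},{"dp": [0,-0.05,0.06],"turn": [-12,0,0]},{"dp": [0,-0.075,0.09],"turn": [-18,0,0]},{"dp": [0,-0.1,0.12],"turn": [-24.5,0,0]},{"dp": [0,-0.135,0.162],"turn": [-24.5,0,0]},{"dp": [0,-0.135,0.162],"turn": [-24.5,0,0]},{"dp": [0,-0.135,0.162],"turn": [-24.5,0,0]}], hand=0.035)

```text
time: 64.9
tool_pos: [0.4172, -0.0506, 0.1446]
tool_rot: [1.382, 1.57, 0.174]
contact_force: [0.7, 0.9, 0.2]
opening: 0.0348
```

```bash
python3 -c "
from h import *
st(); look('9'); blanks('9')
a=cv2.imread('pics/top9.png'); cv2.imwrite('pics/top9b.png',cv2.resize(a[140:300,120:500],None,fx=2.1,fy=2.1,interpolation=cv2.INTER_CUBIC))
plan(.5690,-.3526,.075,-68.3)
"
```

```text
t 64.9 pos [ 0.4172 -0.0506  0.1446] jaw -69.26 down [ 4.e-04  1.e-04 -1.e+00] q [-0.3   0.25  1.92  0.    0.98  0.9 ] F [0.7 0.9 0.2] T [-0.08  0.15 -0.  ] op 0.0348
top fins [(array([ 566.9, -352.4]), array([35.6, 12.5]), 20.4)]
top plates [(array([ 568.5, -353.6]), array([80.4, 28.4]), 21.7)]
scene fins [(array([ 569.8, -352.6]), array([37.7, 10.8]), 21.6)]
scene plates [(array([ 569.7, -352.1]), array([76.6, 26.8]), 21.0)]
t 65.0 dp [0.0698, 0.0326, 0.3368] turn [-0.8, 0.0, -0.1] rows 6.909126943625506
```

View pics/top9b.png

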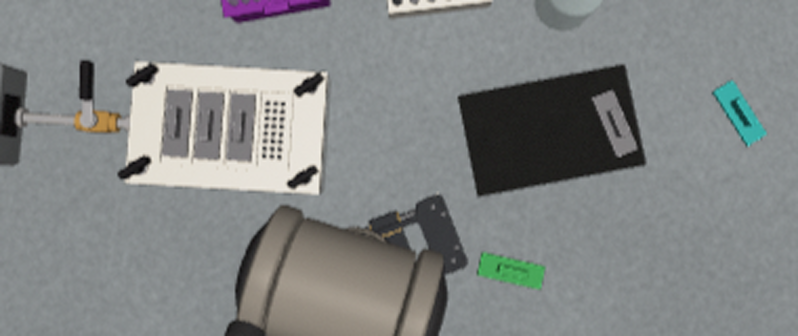

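>>> move_arm(deltas=[{"dp": [0.01,0.005,0.048],"turn": [-0.7,0,0]},{"dp": [0.02,0.01,0.096],"turn": [-0.7,0,0]},{"dp": [0.03,0.015,0.144],"turn": [-0.7,0,0]},{"dp": [0.04,0.02,0.192],"turn": [-0.7,0,0]},{"dp": [0.05,0.025,0.24],"turn": [-0.7,0,0]},{"dp": [0.06,0.03,0.288],"turn": [-0.7,0,0]},{"dp": [0.07,0.033,0.337],"turn": [-0.7,0,0]},{"dp": [0.07,0.033,0.337],"turn": [-0.7,0,0]},{"dp": [0.07,0.033,0.337],"turn": [-0.7,0,0]},{"dp": [0.07,0.033,0.337],"turn": [-0.7,0,0]}])

```text
time: 66.0
tool_pos: [0.5693, -0.3511, 0.0742]
tool_rot: [-3.01, 1.57, 2.081]
contact_force: [0.3, 0.7, -0.1]
opening: 0.0351
```

```bash
python3 -c "
from h import *
st();plan(.5690,-.3527,.0125,-68.5)"
```

```text
t 66.0 pos [ 0.5693 -0.3511  0.0742] jaw -68.3 down [-5.e-04  9.e-04 -1.e+00] q [-0.67  0.74  1.27  0.    1.13  0.52] F [ 0.3  0.7 -0.1] T [-0.05  0.13  0.01] op 0.0351
t 66.0 dp [0.0617, -0.0008, 0.0014] turn [0.2, -0.1, 0.0] rows 1.233591134783564
```

>>> move_arm(deltas=[{"dp": [0.025,0,0.001],"turn": [0.2,0,0]},{"dp": [0.05,0,0.001],"turn": [0.2,0,0]},{"dp": [0.0625,0,0.001],"turn": [0.2,0,0]},{"dp": [0.0625,0,0.001],"turn": [0.2,0,0]},{"dp": [0.0625,0,0.001],"turn": [0.2,0,0]},{"dp": [0.0625,0,0.001],"turn": [0.2,0,0]},{"dp": [0.0625,0,0.001],"turn": [0.2,0,0]},{"dp": [0.0625,0,0.001],"turn": [0.2,0,0]},{"dp": [0.0625,0,0.001],"turn": [0.2,0,0]}])

```text
time: 66.9
tool_pos: [0.5692, -0.354, 0.0125]
tool_rot: [0.651, 1.57, -0.546]
contact_force: [-0.1, -0.2, -0.1]
opening: 0.0351
```

```bash
python3 -c "
from h import *
st();plan(.5690,-.3527,.0125,-68.5)"
```

```text
t 66.9 pos [ 0.5692 -0.354   0.0125] jaw -68.6 down [ 6.e-04 -4.e-04 -1.e+00] q [-0.67  0.81  1.31  0.    1.01  0.53] F [-0.1 -0.2 -0.1] T [-0.06  0.1   0.02] op 0.0351
t 66.9 dp [-0.0, 0.0002, -0.0013] turn [-0.1, 0.0, -0.0] rows 0.025517428775650622
```

>>> move_arm(deltas=[{"dp": [0,0,-0.0005],"turn": [0,0,0]},{"dp": [0,0,-0.0005],"turn": [0,0,0]},{"dp": [0,0,-0.0005],"turn": [0,0,0]},{"dp": [0,0,-0.0005],"turn": [0,0,0]},{"dp": [0,0,-0.0005],"turn": [0,0,0]},{"dp": [0,0,-0.0005],"turn": [0,0,0]},{"dp": [0,0,-0.0005],"turn": [0,0,0]}], hand=0.0, squeeze=25)

```text
time: 67.6
tool_pos: [0.5689, -0.3533, 0.012]
tool_rot: [2.959, 1.571, 1.762]
contact_force: [-0.6, 0.9, -0.2]
opening: 0.0099
```

```bash
python3 -c "
from h import *
st();plan(*man(0,-.057),.14,-93.6)"
```

```text
t 67.6 pos [ 0.5689 -0.3533  0.012 ] jaw -68.6 down [-0.e+00  2.e-04 -1.e+00] q [-0.67  0.81  1.32  0.    1.01  0.53] F [-0.6  0.9 -0.2] T [-0.04  0.19  0.  ] op 0.0099
t 67.6 dp [-0.128, 0.1442, -0.3933] turn [25.0, -0.0, 0.0] rows 8.760554795190291
```

>>> move_arm(deltas=[{"dp": [-0.02,0,0],"turn": [0,0,0]},{"dp": [-0.05,0,0],"turn": [0,0,0]},{"dp": [-0.09,0,0],"turn": [0,0,0]},{"dp": [-0.128,0,0],"turn": [0,0,0]},{"dp": [-0.128,0.012,-0.033],"turn": [5,0,0]},{"dp": [-0.128,0.027,-0.073],"turn": [10,0,0]},{"dp": [-0.128,0.042,-0.114],"turn": [15,0,0]},{"dp": [-0.128,0.057,-0.155],"turn": [20,0,0]},{"dp": [-0.128,0.073,-0.199],"turn": [25,0,0]},{"dp": [-0.128,0.09,-0.243],"turn": [25,0,0]}])

```text
time: 68.6
tool_pos: [0.5636, -0.0926, 0.1401]
tool_rot: [1.909, 1.571, 0.272]
contact_force: [0.9, 0.6, -0.8]
opening: 0.0097
```

```bash
python3 -c "
from h import *
st();plan(*man(0,-.057),.14,-93.6)"
```

```text
t 68.6 pos [ 0.5636 -0.0926  0.1401] jaw -93.77 down [ 2.e-04  1.e-04 -1.e+00] q [-0.3   0.5   1.52  0.    1.12  1.34] F [ 0.9  0.6 -0.8] T [-0.05  0.17 -0.03] op 0.0097
t 68.6 dp [0.0001, -0.0144, -0.1575] turn [-0.2, -0.0, -0.0] rows 3.163235237992855
```

>>> move_arm(deltas=[{"dp": [0,-0.004,-0.042],"turn": [0,0,0]},{"dp": [0,-0.008,-0.084],"turn": [0,0,0]},{"dp": [0,-0.012,-0.125],"turn": [0,0,0]},{"dp": [0,-0.014,-0.158],"turn": [0.1,0,0]},{"dp": [0,-0.014,-0.158],"turn": [0.1,0,0]},{"dp": [0.03,-0.014,-0.158],"turn": [0.1,0,0]},{"dp": [0.057,-0.014,-0.158],"turn": [0.1,0,0]},{"dp": [0.057,-0.014,-0.158],"turn": [0.1,0,0]},{"dp": [0.057,-0.014,-0.158],"turn": [0.1,0,0]},{"dp": [0.057,-0.014,-0.158],"turn": [0.1,0,0]}])

```text
time: 69.6
tool_pos: [0.561, 0.0639, 0.0845]
tool_rot: [1.634, 1.568, -0.002]
contact_force: [-0.9, 0.2, 0.5]
opening: 0.0099
```

>>> move_arm(deltas=[{"dp": [0,0,0],"turn": [0,0,0]},{"dp": [0,0,0],"turn": [0,0,0]},{"dp": [0,0,0],"turn": [0,0,0]},{"dp": [0,0,0],"turn": [0,0,0]},{"dp": [0,0,0],"turn": [0,0,0]}])

```text
time: 70.1
tool_pos: [0.56, 0.0644, 0.0832]
tool_rot: [1.915, 1.571, 0.28]
contact_force: [0.4, 0.2, -1.3]
opening: 0.0097
```

```bash
python3 -c "
from h import *
st();plan(*man(0,-.057),.08,-93.6)"
```

```text
t 70.1 pos [0.56   0.0644 0.0832] jaw -93.69 down [ 2.e-04  1.e-04 -1.e+00] q [-0.02  0.56  1.6   0.    0.98  1.61] F [ 0.4  0.2 -1.3] T [-0.02  0.2  -0.02] op 0.0097
t 70.1 dp [0.0032, -0.0004, -0.0011] turn [-0.1, -0.0, -0.0] rows 0.06765113944850731
```

>>> move_arm(deltas=[{"dp": [0,0,-0.001],"turn": [0,0,0]},{"dp": [0.003,0,-0.001],"turn": [0,0,0]},{"dp": [0.006,0,-0.001],"turn": [0,0,0]},{"dp": [0.009,0,-0.001],"turn": [0,0,0]},{"dp": [0.012,0,-0.001],"turn": [0,0,0]},{"dp": [0.014,0,-0.001],"turn": [0,0,0]},{"dp": [0.014,0,-0.001],"turn": [0,0,0]},{"dp": [0.014,0,-0.001],"turn": [0,0,0]}])

```text
time: 70.9
tool_pos: [0.56, 0.0653, 0.0689]
tool_rot: [3.113, 1.571, 1.478]
contact_force: [-0.1, 0.3, 0.0]
opening: 0.0097
```

```bash
python3 -c "
from h import *
st();plan(*man(0,-.057),.069,-93.6)"
```

```text
t 70.9 pos [0.56   0.0653 0.0689] jaw -93.7 down [ 0.e+00  1.e-04 -1.e+00] q [-0.02  0.58  1.61  0.    0.95  1.62] F [-0.1  0.3  0. ] T [0.03 0.11 0.04] op 0.0097
t 70.9 dp [-0.0001, -0.0004, -0.0002] turn [-0.1, -0.0, -0.0] rows 0.011185788894406455
```

>>> move_arm(deltas=[{"dp": [0,0,0],"turn": [0,0,0]},{"dp": [0,0,0],"turn": [0,0,0]},{"dp": [0,0,0],"turn": [0,0,0]},{"dp": [-0.015,0,0],"turn": [0,0,0]},{"dp": [-0.04,0,0],"turn": [0,0,0]},{"dp": [-0.075,0,0],"turn": [0,0,0]},{"dp": [-0.075,0,0],"turn": [0,0,0]}], hand=0.02)

```text
time: 71.6
tool_pos: [0.5628, 0.0654, 0.1487]
tool_rot: [1.627, 1.562, -0.008]
contact_force: [0.5, -0.0, 0.4]
opening: 0.0197
```

```bash
python3 -c "
from h import *
st();plan(.42,-.05,.15,-93.6)"
```

```text
t 71.6 pos [0.5628 0.0654 0.1487] jaw -93.69 down [ 9.e-03 -1.e-04 -1.e+00] q [-0.02  0.48  1.53  0.    1.12  1.62] F [ 0.5 -0.   0.4] T [-0.09  0.08 -0.  ] op 0.0197
t 71.6 dp [-0.0026, -0.135, 0.1243] turn [-0.1, -0.0, -0.5] rows 3.6710593348015506
```

>>> move_arm(deltas=[{"dp": [0,-0.034,0.031],"turn": [0,0,0]},{"dp": [0,-0.067,0.062],"turn": [0,0,0]},{"dp": [0,-0.1,0.093],"turn": [0,0,0]},{"dp": [0,-0.135,0.124],"turn": [0,0,0]},{"dp": [0,-0.135,0.124],"turn": [0,0,0]},{"dp": [0,-0.135,0.124],"turn": [0,0,0]}], hand=0.035)

```text
time: 72.2
tool_pos: [0.4171, -0.0503, 0.1442]
tool_rot: [1.674, 1.57, 0.036]
contact_force: [-0.1, 0.2, 1.3]
opening: 0.0352
```

```bash
cat >> h.py <<'E'
def lever(tag):
    V=man(0,.165)
    for n in('top','scene'):
        p=np.load(f'{n}{tag}_p.npy').astype(int); d=np.load(f'{n}{tag}.npy'); W=world(d,n); z=W[:,:,2]
        r=np.hypot(W[:,:,0]-V[0],W[:,:,1]-V[1])
        m=(r<.085)&(r>.012)&(p.max(2)<75)&(z>.064)&(z<.085)
        k,l,stt,_=cv2.connectedComponentsWithStats(m.astype(np.uint8)); i=1+np.argmax(stt[1:,4])
        v,u=np.nonzero(l==i); w=cast(np.c_[u,v],.076,n)[:,:2]; c=w.mean(0); e,E=np.linalg.eigh(np.cov((w-c).T)); a=E[:,1]; a=a*np.sign(a@(c-V))
        print(n,'lever n',len(u),'c',np.round(c*1000,1),'axisang',round(np.degrees(np.arctan2(a[1],a[0])),1),'from pivot ang',round(np.degrees(np.arctan2(*(c-V)[::-1])),1),'r',round(np.hypot(*(c-V))*1000,1),'rect',rect((l==i),.076,n))
    print('pivot',V)
def plates(tag):
    for n in('top','scene'):
        p=np.load(f'{n}{tag}_p.npy').astype(int); d=np.load(f'{n}{tag}.npy'); W=world(d,n); z=W[:,:,2]
        Mx=W[:,:,0]-C[0]; My=W[:,:,1]-C[1]; m=(abs(Mx)<.06)&(abs(My)<.085)
        f=(m&(z>.079)&(z<.094)).astype(np.uint8); print(n,'fins')
        for c,s,a in rect(f,.086,n):
            q=np.array(c)/1000-C; t=np.radians(YAW); print('  man xy',np.round(1000*np.array([q[0]*np.cos(t)+q[1]*np.sin(t),-q[0]*np.sin(t)+q[1]*np.cos(t)]),1),s,a)
        g=m&(p.mean(2)<150)&(p.mean(2)>85)
        g=cv2.morphologyEx(g.astype(np.uint8),cv2.MORPH_CLOSE,np.ones((3,3))); print(n,'plate tops')
        for c,s,a in rect(g,.066,n):
            if max(s)<50: continue
            q=np.array(c)/1000-C; t=np.radians(YAW); print('  man xy',np.round(1000*np.array([q[0]*np.cos(t)+q[1]*np.sin(t),-q[0]*np.sin(t)+q[1]*np.cos(t)]),1),s,a)
        zz=z[m&(p.mean(2)<150)&(p.mean(2)>85)]; print('plate z pct',np.round(np.percentile(zz,[2,25,50,75,98]),4))
E
python3 -c "
from h import *
st(); look('10'); lever('10'); plates('10')
a=cv2.imread('pics/top10.png'); cv2.imwrite('pics/top10b.png',cv2.resize(a[150:250,120:285],None,fx=4.8,fy=4.8,interpolation=cv2.INTER_CUBIC))
a=cv2.imread('pics/scene10.png'); cv2.imwrite('pics/scene10b.png',cv2.resize(a[110:210,320:480],None,fx=4.8,fy=4.8,interpolation=cv2.INTER_CUBIC))
"
```

```text
t 72.2 pos [ 0.4171 -0.0503  0.1442] jaw -93.82 down [ 8.e-04  0.e+00 -1.e+00] q [-0.3   0.25  1.92  0.    0.97  1.33] F [-0.1  0.2  1.3] T [-0.03  0.13 -0.  ] op 0.0352
top lever n 109 c [617.5 283.6] axisang 2.6 from pivot ang -4.5 r 44.1 rect [(array([617.1, 283.6]), array([45.2, 12.4]), 1.6)]
scene lever n 96 c [622.7 280.9] axisang -2.7 from pivot ang -7.2 r 49.6 rect [(array([622.7, 280. ]), array([46.9, 17.5]), 0.1)]
pivot [0.57356044 0.28707441]
top fins
  man xy [ -1.4 -58.9] [10.7 34.7] 85.7
  man xy [ -1.2 -21.3] [34.2  9.8] 0.7
  man xy [-1.1 16.8] [11.8 34.9] 83.7
  man xy [-0.8 55.1] [11.6 34.8] 86.4
top plate tops
  man xy [-0.2 -0.9] [145.5  80. ] 86.1
plate z pct [0.0602 0.065  0.0665 0.0685 0.0879]
scene fins
  man xy [  1.5 -59.6] [13.4 39.4] 84.1
  man xy [  1.8 -21.2] [13.6 40.5] 83.4
  man xy [ 0.5 16.9] [12.9 37.9] 86.1
  man xy [ 1.5 53.8] [14.9 39.2] 87.0
scene plate tops
  man xy [ 2.7 -3.5] [158.9  97.9] 86.4
plate z pct [0.059  0.0639 0.0655 0.067  0.0872]
```

View pics/top10b.png

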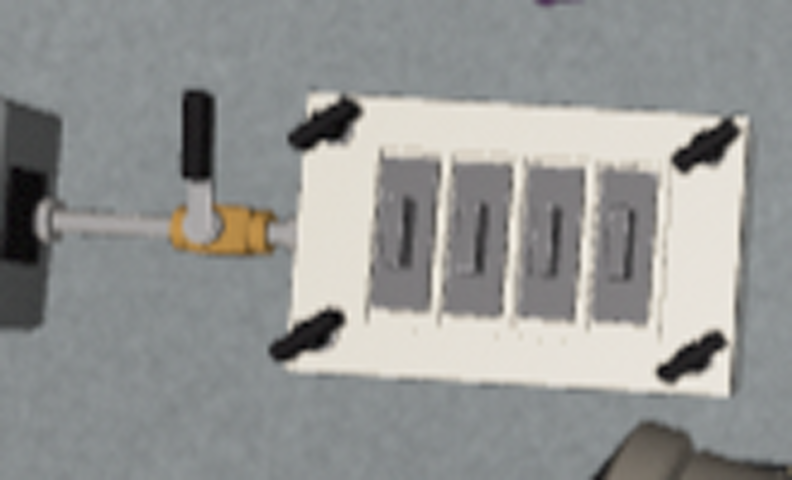

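View pics/scene10b.png

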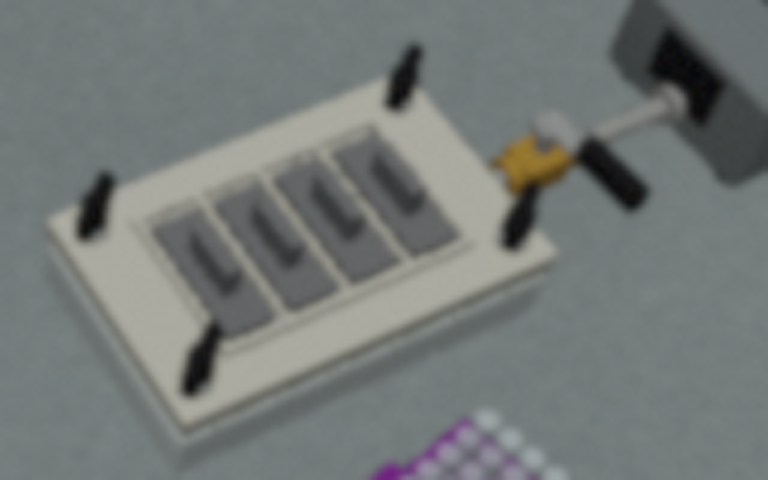

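```bash
python3 -c "
from h import *
plan(.6195,.2865,.13,-90.5)"
```

```text
t 72.3 dp [0.0144, 0.1792, -0.3483] turn [-3.2, -0.0, -0.1] rows 7.8395975882180755
```

>>> move_arm(deltas=[{"dp": [0,0.022,-0.043],"turn": [-1,0,0]},{"dp": [0,0.044,-0.086],"turn": [-2,0,0]},{"dp": [0,0.066,-0.129],"turn": [-3,0,0]},{"dp": [0,0.089,-0.172],"turn": [-3.2,0,0]},{"dp": [0,0.111,-0.215],"turn": [-3.2,0,0]},{"dp": [0,0.133,-0.258],"turn": [-3.2,0,0]},{"dp": [0,0.156,-0.302],"turn": [-3.2,0,0]},{"dp": [0.014,0.179,-0.348],"turn": [-3.2,0,0]},{"dp": [0.014,0.179,-0.348],"turn": [-3.2,0,0]},{"dp": [0.014,0.179,-0.348],"turn": [-3.2,0,0]}], hand=0.035)

```text
time: 73.3
tool_pos: [0.6177, 0.2883, 0.1276]
tool_rot: [-1.23, 1.568, -2.806]
contact_force: [-0.7, -0.9, -0.6]
opening: 0.0347
```

```bash
python3 -c "
from h import *
st();plan(.6195,.2865,.058,-90.5)"
```

```text
t 73.3 pos [0.6177 0.2883 0.1276] jaw -90.29 down [-2.6e-03 -9.0e-04 -1.0e+00] q [ 0.32  0.71  1.17 -0.    1.26  1.9 ] F [-0.7 -0.9 -0.6] T [-0.08  0.15 -0.04] op 0.0347
t 73.3 dp [0.0696, 0.002, 0.0018] turn [0.2, 0.1, 0.1] rows 1.3937805334162323
```

>>> move_arm(deltas=[{"dp": [0,0.001,0.0015],"turn": [0,0,0]},{"dp": [0.025,0.001,0.0015],"turn": [0,0,0]},{"dp": [0.05,0.001,0.0015],"turn": [0,0,0]},{"dp": [0.069,0.001,0.0015],"turn": [0,0,0]},{"dp": [0.069,0.001,0.0015],"turn": [0,0,0]},{"dp": [0.069,0.001,0.0015],"turn": [0,0,0]},{"dp": [0.069,0.001,0.0015],"turn": [0,0,0]}])

```text
time: 74.0
tool_pos: [0.6204, 0.2843, 0.0633]
tool_rot: [1.902, 1.567, 0.322]
contact_force: [0.4, 0.1, 0.8]
opening: 0.0351
```

```bash
python3 -c "
from h import *
st();plan(.6195,.2865,.058,-90.5)"
```

```text
t 74.0 pos [0.6204 0.2843 0.0633] jaw -90.53 down [ 0.0032  0.0011 -1.    ] q [0.32 0.77 1.24 0.   1.13 1.9 ] F [0.4 0.1 0.8] T [0.01 0.16 0.01] op 0.0351
t 74.0 dp [0.0053, -0.001, -0.0022] turn [-0.0, -0.1, -0.2] rows 0.11593337503960748
```

>>> move_arm(deltas=[{"dp": [0.003,0,-0.001],"turn": [0,0,0]},{"dp": [0.003,0,-0.001],"turn": [0,0,0]},{"dp": [0.003,0,-0.001],"turn": [0,0,0]}])

```text
time: 74.3
tool_pos: [0.6194, 0.2856, 0.0584]
tool_rot: [1.981, 1.57, 0.402]
contact_force: [-0.1, -0.2, -0.8]
opening: 0.0353
```

>>> move_arm(deltas=[{"dp": [0,0,0],"turn": [0,0,0]},{"dp": [0,0,0],"turn": [0,0,0]},{"dp": [0,0,0],"turn": [0,0,0]},{"dp": [0,0,0],"turn": [0,0,0]},{"dp": [0,0,0],"turn": [0,0,0]},{"dp": [0,0,0],"turn": [0,0,0]}], hand=0.0, squeeze=15)

```text
time: 74.9
tool_pos: [0.6195, 0.2859, 0.0581]
tool_rot: [2.531, 1.57, 0.952]
contact_force: [0.7, 2.5, 0.0]
opening: 0.0118
```

```bash
python3 -c "
from h import *
st()
V=man(0,.165)
s=robot.observe(); r=s['tool_pos'][:2]-V; print('r',np.hypot(*r),'ang',np.degrees(np.arctan2(r[1],r[0])))"
```

```text
t 74.9 pos [0.6195 0.2859 0.0581] jaw -90.5 down [ 5.e-04  8.e-04 -1.e+00] q [0.32 0.78 1.24 0.   1.12 1.9 ] F [0.7 2.5 0. ] T [ 0.49  0.   -0.13] op 0.0118
r 0.045969466879931135 ang -1.4292938619569502
```

>>> move_arm(deltas=[{"dp": [0,-0.0003,-0.0056],"turn": [-7,0,0]},{"dp": [0,-0.0014,-0.0111],"turn": [-14,0,0]},{"dp": [0,-0.0031,-0.0165],"turn": [-21,0,0]},{"dp": [0,-0.0054,-0.0216],"turn": [-28,0,0]},{"dp": [0,-0.0083,-0.0264],"turn": [-35,0,0]},{"dp": [0,-0.0118,-0.0308],"turn": [-42,0,0]},{"dp": [0,-0.0118,-0.0308],"turn": [-42,0,0]},{"dp": [0,-0.0118,-0.0308],"turn": [-42,0,0]},{"dp": [0,-0.0118,-0.0308],"turn": [-42,0,0]}])

```text
time: 75.8
tool_pos: [0.6082, 0.3171, 0.0581]
tool_rot: [1.873, 1.569, 1.023]
contact_force: [1.0, 5.4, -2.3]
opening: 0.0119
```

```bash
python3 -c "
from h import *
st()
V=man(0,.165)
s=robot.observe(); r=s['tool_pos'][:2]-V; print('r',np.hypot(*r),'ang',np.degrees(np.arctan2(r[1],r[0])))
plan(*(V+.046*np.array([np.cos(np.radians(41.4)),np.sin(np.radians(41.4))])),.058,-48.6)"
```

```text
t 75.8 pos [0.6082 0.3171 0.0581] jaw -48.71 down [ 0.001   0.0016 -1.    ] q [0.37 0.79 1.23 0.   1.13 1.22] F [ 1.   5.4 -2.3] T [ 0.86 -0.24 -0.06] op 0.0119
r 0.045871544261524594 ang 40.93519044929843
t 75.8 dp [0.0001, 0.0001, -0.0004] turn [-0.1, -0.0, -0.1] rows 0.018354920758672864
```

>>> move_arm(deltas=[{"dp": [0,0,-0.0005],"turn": [0,0,0]},{"dp": [0,0,-0.0005],"turn": [0,0,0]},{"dp": [0,0,-0.0005],"turn": [0,0,0]},{"dp": [0,0,-0.0005],"turn": [0,0,0]},{"dp": [-0.02,0,-0.0005],"turn": [0,0,0]},{"dp": [-0.05,0,-0.0005],"turn": [0,0,0]},{"dp": [-0.09,0,-0.0005],"turn": [0,0,0]},{"dp": [-0.09,0,-0.0005],"turn": [0,0,0]}], hand=0.035)

```text
time: 76.6
tool_pos: [0.6104, 0.3178, 0.1549]
tool_rot: [1.207, 1.559, 0.36]
contact_force: [0.9, 0.3, 0.3]
opening: 0.0346
```

```bash
python3 -c "
from h import *
st();plan(.42,-.05,.16,-48.6)"
```

```text
t 76.6 pos [0.6104 0.3178 0.1549] jaw -48.53 down [ 0.0107  0.004  -0.9999] q [ 0.37  0.69  1.13 -0.    1.31  1.22] F [0.9 0.3 0.3] T [-0.11  0.1   0.05] op 0.0346
t 76.6 dp [-0.0086, -0.3862, 0.1495] turn [0.1, 0.2, -0.6] rows 8.283260188207944
```

>>> move_arm(deltas=[{"dp": [0,-0.043,0.016],"turn": [0,0,0]},{"dp": [0,-0.086,0.033],"turn": [0,0,0]},{"dp": [0,-0.129,0.05],"turn": [0,0,0]},{"dp": [0,-0.172,0.066],"turn": [0,0,0]},{"dp": [0,-0.215,0.083],"turn": [0,0,0]},{"dp": [0,-0.258,0.1],"turn": [0,0,0]},{"dp": [0,-0.3,0.116],"turn": [0,0,0]},{"dp": [0,-0.343,0.133],"turn": [0,0,0]},{"dp": [0,-0.386,0.15],"turn": [0,0,0]},{"dp": [0,-0.386,0.15],"turn": [0,0,0]}])

```text
time: 77.6
tool_pos: [0.4155, -0.0551, 0.1479]
tool_rot: [-1.681, 1.569, -2.533]
contact_force: [0.1, 1.0, 0.2]
opening: 0.0352
```

```bash
python3 -c "
from h import *
st(); look('11'); lever('11'); plates('11'); blanks('11')
for n in('top','scene'):
    p=np.load(n+'11_p.npy').astype(int); W=world(np.load(n+'11.npy'),n); z=W[:,:,2]
    for i in SC:
        q=man(*SC[i]); m=(np.hypot(W[:,:,0]-q[0],W[:,:,1]-q[1])<.026)&(p.max(2)<90)&(z>.084)&(z<.1)
        v,u=np.nonzero(m); w=cast(np.c_[u,v],.09,n)[:,:2]; e,E=np.linalg.eigh(np.cov(w.T)); a=E[:,1]*np.sign(E[0,1]); print(n,i,len(u),'wing ang',round(np.degrees(np.arctan2(a[1],a[0])),1))
    a=cv2.imread(f'pics/{n}11.png'); u,v=proj(np.r_[man(0,.06),.07],n)[0].astype(int); cv2.imwrite(f'pics/{n}11b.png',cv2.resize(a[v-55:v+55,u-80:u+80],None,fx=4.8,fy=4.8,interpolation=cv2.INTER_CUBIC))
"
```

```text
t 77.6 pos [ 0.4155 -0.0551  0.1479] jaw -48.84 down [-1.3e-03 -9.0e-04 -1.0e+00] q [-0.31  0.24  1.91 -0.    0.99  0.54] F [0.1 1.  0.2] T [-0.    0.13  0.09] op 0.0352
top lever n 98 c [606.2 312.8] axisang 42.7 from pivot ang 38.2 r 41.6 rect [(array([606.8, 313.4]), array([48., 13.]), 41.3)]
scene lever n 104 c [610.9 311.8] axisang 46.0 from pivot ang 33.5 r 44.8 rect [(array([611.5, 310.8]), array([46.3, 22.1]), 45.4)]
pivot [0.57356044 0.28707441]
top fins
  man xy [ -1.4 -58.9] [10.7 34.7] 85.7
  man xy [ -1.2 -21.3] [34.2  9.8] 0.7
  man xy [-1.1 16.9] [11.6 34.9] 84.5
  man xy [-0.8 55. ] [11.8 34.8] 86.4
top plate tops
  man xy [-0.2 -0.9] [145.5  80. ] 86.1
plate z pct [0.0604 0.0651 0.0666 0.0683 0.0882]
scene fins
  man xy [  1.3 -59.4] [13.2 39. ] 86.3
  man xy [  0.8 -21.4] [13.4 38.2] 86.5
  man xy [ 1.3 16.7] [13.5 39.5] 85.4
  man xy [ 1.5 54.4] [14.4 39.5] 85.4
scene plate tops
  man xy [ 2.8 -4.3] [160.5  97.8] 86.5
plate z pct [0.0587 0.0638 0.0655 0.0669 0.0874]
top fins []
top plates []
scene fins []
scene plates []
top 1 56 wing ang -58.0
top 2 67 wing ang -57.6
top 3 67 wing ang -59.2
top 4 60 wing ang -56.6
scene 1 47 wing ang -53.6
scene 2 44 wing ang -55.5
scene 3 50 wing ang -56.0
scene 4 49 wing ang -56.9
```

View pics/top11b.png

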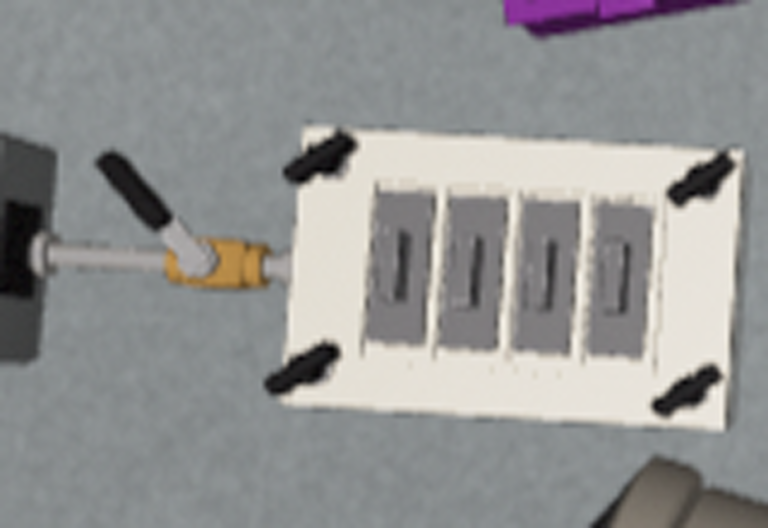

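View pics/top11.png

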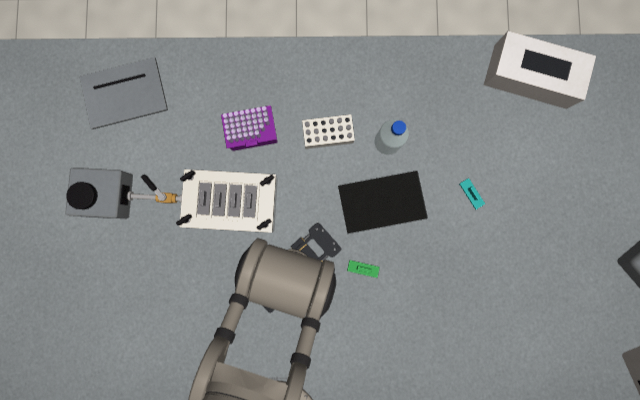

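```bash
python3 -c "
from h import *
st(); print(robot.hand_in())"
```

```text
t 77.7 pos [ 0.4175 -0.0523  0.1481] jaw -48.69 down [ 4.e-04  1.e-04 -1.e+00] q [-0.31  0.24  1.91  0.    0.99  0.54] F [-0.9 -0.   0.3] T [-0.07  0.12  0.01] op 0.0352
the job is handed in; nothing more can be done
None
```

I closed up the manifold as asked and handed the job in at 77.7 s, with the gripper clear of everything. The hand-in gives no verdict.

- **Screws:** I tightened the four wing screws in the order 1-3-2-4 in three passes, to 1.35 rad, 2.70 rad and the stop. At the stop the wrist torque rose to 0.53–0.59 N m on each screw. In the last pictures the wings stand at −54° to −59°, against about −55.6° expected.
- **Plates:** All four plates were on the mat, and each now lies in its own bay. The last pictures show plate tops at about 66 mm and the mat empty. Along the manifold's y the fins measure about 2 mm off the bay centres, up to 3 mm in the scene view, all in the same direction. I take that as camera bias, since the robot put each plate within about 1 mm of its bay centre.
- **Valve:** I turned the lever to about 41.4° in the world frame, which is 45° relative to the manifold. The gripper angle gave 41.3° at release. The lever's outline in the top camera gave 41.3° too, but a line fit in the same picture gave 42.7° and the scene camera 45–46°. I trust the gripper and the outline, so the lever may be a degree or two off.
- **Other items:** In the last top picture the tip box, tube rack, bottle and the green and turquoise look-alikes are where they started.

I saw no plate get knocked and no grip slip. No check failed.

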